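Open the pinned loading bay, load the rolls and slide the carriage home

ROBOT

A 6-joint arm with a two-finger parallel gripper is mounted at the origin on the work surface. World frame = base frame: x ahead of the robot, y to its left, z up, the work surface at z = 0. Lengths are in m, angles in rad, forces in N, time in s.
With the tool pointing down it reaches from about 0.25 to 0.775 m from the base axis. Payload 4 kg.
Tool frame: the origin (TCP) lies at the very end of the fingers, on their centre line; the grasp point (between the pads) lies 19 mm behind it; z points along the fingers, y is the direction in which the jaws open and shut (so a half turn about z gives the same grasp; the last joint's range is limited). The gripper opens to 94 mm and grips with 3 to 60 N. Pads are 16 mm wide; open, the fingers measure 119 mm over their backs; the gripper's body (75 mm by 177 mm) begins 78 mm behind the grasp point.
Start: joints at [1.11, 0.087, 1.371, -0, 1.684, -0.103], TCP at [0.193, 0.515, 0.206] pointing down, gripper open.
Joint ranges: [-3.1, 3.1], [-0.76, 2.03], [0.27, 2.55], [-1.08, 4.22], [0.17, 2.65], [-2.57, 2.57]. Speed limits (rad/s): [2.79, 2.79, 3.14, 3.14, 3.14, 3.14].

INTERFACE

Orientations are given as a unit quaternion [w, x, y, z].
In Python, from cell import observe, eyes, r, trace, pinpoint gives the robot as it stands.
- The arm moves only by the shell command python3 -m creep 'ROWS' [FORCE]. ROWS is JSON, a list of rows, each an object with "jaw": the opening, from 0 (shut) to 1 (fully open); "dp": the shift along the world's x, y, z in mm, a list of three; "turn": the turn about the world's z in degrees. A call has exactly 5 rows; each row is the pose to reach, as a shift and turn from the pose commanded when the call began; what a row does not reach only later rows make up. A row lasts 1/12 s, in which the tool goes at most 41.7 mm and 7.16 degrees, less where a joint would pass 70% of its speed; a pose out of reach is approached as far as the arm can. A call with a gripper value outside its range is refused whole. The fingers move at their own pace and stop on an object; FORCE is the grip in N (left out, the last holds). Time passes only in rows, so rows that repeat a pose let the fingers close, or fill a call up. It gives the time, the measured TCP pose, the force and the opening at its end, in the units of the state.
- observe(): the state, without advancing time (a new reading comes with each control period).
- eyes.snapshot(name): name is "scene" or "top" or "wrist"; returns the picture (420x560x3 uint8, red, green, blue); there is no depth.
- eyes.camera_model(name): a dict with "intrinsics" (3x3 intrinsics, pixels), "cam_to_world" (4x4, takes a point from camera to world coordinates); the wrist camera has in their place "mount" (4x4, takes a point from camera to tool coordinates, whose origin is the TCP and whose axes are the flange's). Camera axes: x right, y up, looking along -z (the intrinsics and any distortion apply to the point x, -y, -z); pixel columns grow to the right and rows downward; lengths in m; the calibration is good to about 2 mm. The wrist camera is an equidistant fisheye: a pixel r from the principal point sees the ray r / f radians off the axis. A picture is of the moment at which its call begins: read the wrist's pose just before it. camera_model takes no time and is no camera call.
- r.job_done(): hands the job in, once; it reports no verdict.
Trained networks look in the newest picture that a camera, given by its name, has taken for a name from the list of things; names that differ only in an ending like _2 or _b are one class to them, and where a whole thing is asked for, a point or a joint stands for the part that bears it (a point fixed in the world has none). Each returns a list of dicts, best first, with "conf" (0 to 1); they miss things now and then, are a little off and sometimes report something else, mostly with a low value. They report only what shows in the picture. A call takes as long as a camera call.
- trace(camera, label): "region" (420x560 bool, what is visible of it).
- pinpoint(camera, label): "at" ([x, y, z] in m, in the coordinates of the camera as it stood for that picture, good to about 4 mm: a listed point, or the origin of a listed thing).
The state is a dict: "time": time; "q": joint angles; "qvel": joint speeds; "tau": joint torques, N m; "tcp_pos": TCP position; "tool_rot": TCP orientation; "ft_force": force on the tool from outside, world axes, zero at the start; "moment": the same for the moment, N m; "width": finger opening in m.
Only numpy, scipy, OpenCV 4.12 (cv2) and the standard library are available. Lean on these libraries where they do the work, as an engineer would, in place of code of your own. Each camera call takes 0.05 s, during which the arm holds its last target.

TASK

Pull the retaining pin out of the hasp staple, then lift the lid off the loading bay; the pin goes in the steel tray and the lid lies flat, handle up, about the middle of the cardboard sheet. Then stand every yellow roll that is loose among the things on the robot's right upright in the carriage, one to a pocket, and only when all are aboard push the carriage along its centre line until it is fully home against the end stop. Leave the other things on the bench where they are.

Things in the scene. Friction and masses are not known exactly. Their poses are not given: they have to be found in the camera images.
- station: Fixed loading station, maroon with aluminium walls. Origin on the bench under the centre of the carriage's start place; +x = carriage travel, z up. Base 5 mm thick, x -87 to 250, y +-104.5 mm. The carriage slides on the base between guide walls with inner faces at y +-96.5 mm (2 mm play a side), 24 mm high, but 46 mm high at x -87 to 33 mm (the loading bay, where they carry the lid).
- bay_rear (a point): Middle of the bay's rear wall's inner face (wall 46 mm high), at station x = -79, y = 0; this point 23 mm above the bench. There is about 45 mm of open floor between it and the carriage's push pad, for a pusher. The bay is open in front (+x).
- end_stop (a point): Middle of the end stop's face, at station x = 188, y = 0 mm, 12 mm above the bench; the stop is 24 mm high and spans the track. Behind it stands a grey sensor head 120 mm wide, 80 mm high (station x 200 to 250 mm). With the carriage home its front face touches the stop.
- staple (a point): Middle of the opening of the staple, a fixed upright steel arch on a 46 mm high block beside the bay (+y side); at station (-27, 123, 58) mm. Arch 28 mm wide along station y, 8 mm thick, top 70 mm above the bench; opening 16 mm wide, 12 mm high over the lid's leaf, running along station x.
- pin_grip (a point): Centre of the pin's grip, an upright dark block 24 (x) by 16 (y) by 32 mm high, this point 16 mm up. Shank 8 mm thick, 50 mm long from the block's foot along the pin's -x, through the staple. The loose pin lies on the lid's leaf (52 mm above the bench), grip about 33 mm on the station's +x side of the staple; pull 50 mm straight along station +x to free it. 70 g. Pin z is up.
- lid_handle (a point): Centre of the loose lid's black bar handle: 18 mm thick (x), 90 long (y), 28 high; 14 mm above the plate's top, 20 above its underside, at the plate's centre. Axes as the station's. Plate 120 (x) by 209 (y) by 6 mm; slotted hasp leaf on to y = 145 mm. Ribs 6 mm deep beneath: lying flat, this point is 26 mm above the surface. Lift 25 mm straight to clear the staple. 0.3 to 0.55 kg.
- carriage_center (a point): Middle of the carriage, 8 mm above its underside; axes as the station's. Loose aluminium tray 56 (x) by 189 (y) by 16 mm high. Four pockets 48 (x) by 43 mm (y), centres x 0, y -69, -23, 23, 69 mm; floor 2 mm below this point, walls 8 mm above it. Starts under the lid at station x 0 to 6, 13 mm above the bench; fully home x = 160. Wide and short: it jams if pushed well off centre.
- push_pad (a point): Middle of the rear face of the black push pad on the carriage's centre line (carriage x = -34, y = 0; 1 mm above carriage_center). Pad 40 mm wide (y), 14 mm high.
- sheet: Cardboard sheet fixed flat on the bench, 180 mm (x) by 300 mm (y), 3 mm thick, origin under its centre, z up.
- tray: Shallow open steel tray fixed on the bench, 120 mm (x) by 110 mm (y), 18 mm high, walls and floor 3 mm, origin under its centre.
- roll1_center (a point): Centre of a loose yellow-wrapped roll with a grey-green end, a plain cylinder 38 mm in diameter, 40 mm high, standing on the bench (this point 20 mm up; its z axis is the cylinder's). 60 to 130 g. Absent in some starts.
- roll2_center (a point): Centre of a loose yellow-wrapped roll with a grey-green end, a plain cylinder 38 mm in diameter, 40 mm high, standing on the bench (this point 20 mm up; its z axis is the cylinder's). 60 to 130 g. Absent in some starts.
- roll3_center (a point): Centre of a loose yellow-wrapped roll with a grey-green end, a plain cylinder 38 mm in diameter, 40 mm high, standing on the bench (this point 20 mm up; its z axis is the cylinder's). 60 to 130 g. Absent in some starts.
- roll4_center (a point): Centre of a loose yellow-wrapped roll with a grey-green end, a plain cylinder 38 mm in diameter, 40 mm high, standing on the bench (this point 20 mm up; its z axis is the cylinder's). 60 to 130 g. Absent in some starts.
- core: Bystander among the rolls: cardboard ring, 54 mm outside, 25 mm high. Leave alone.
- jar: Bystander among the rolls: jar 44 mm in diameter, 60 mm high. Leave alone.
- driver: Bystander: screwdriver lying beyond the station. Leave alone.
- glue: Bystander: white bottle 48 mm in diameter, 110 mm high, standing beyond the rolls. Leave alone.

How it is judged:
On the way, in this order (a step that is already met when the one before it is completed fails the run):
1. the pin is clear of the staple while the lid is still on the bay (distance between pin_grip and staple above 0.068 m and z of lid_handle in the frame of station below 0.072 m and horizontal distance between lid_handle and staple below 0.135 m), for 0.1 s.
2. the lid lies flat, handle up, on the cardboard sheet (x of lid_handle in the frame of sheet between -0.07 and 0.07 m and y of lid_handle in the frame of sheet between -0.12 and 0.12 m and z of lid_handle in the frame of sheet below 0.034 m and angle between lid_handle's own z axis and vertical below 0.1 rad), for 0.2 s.
3. every roll stands in a pocket of the carriage, and the carriage is still at the loading end (x of roll1_center in the frame of carriage_center between -0.012 and 0.012 m and y of roll1_center in the frame of carriage_center between -0.078 and 0.078 m and z of each of roll1_center, roll2_center, roll3_center, roll4_center in the frame of carriage_center below 0.022 m and (angle between roll1_center's own z axis and vertical below 0.15 rad or angle between roll1_center's own z axis and vertical above 2.99 rad) and x of roll2_center in the frame of carriage_center between -0.012 and 0.012 m and y of roll2_center in the frame of carriage_center between -0.078 and 0.078 m and (angle between roll2_center's own z axis and vertical below 0.15 rad or angle between roll2_center's own z axis and vertical above 2.99 rad) and x of roll3_center in the frame of carriage_center between -0.012 and 0.012 m and y of roll3_center in the frame of carriage_center between -0.078 and 0.078 m and (angle between roll3_center's own z axis and vertical below 0.15 rad or angle between roll3_center's own z axis and vertical above 2.99 rad) and x of roll4_center in the frame of carriage_center between -0.012 and 0.012 m and y of roll4_center in the frame of carriage_center between -0.078 and 0.078 m and (angle between roll4_center's own z axis and vertical below 0.15 rad or angle between roll4_center's own z axis and vertical above 2.99 rad) and x of carriage_center in the frame of station below 0.05 m), for 0.2 s.
4. the carriage is fully home against the end stop (x of carriage_center in the frame of station above 0.156 m and z of carriage_center in the frame of station below 0.019 m), for 0.2 s.
At the end, for the whole second after the job is handed in: Pin in the tray; lid flat (0.1 rad), handle up, on the sheet, its handle within 70 mm (x) and 120 mm (y) of the sheet's centre; every roll present upright (0.15 rad) on a pocket floor of the carriage; carriage in its track, within 4 mm of the end stop (all of step 2 and all of step 4 and x of pin_grip in the frame of tray between -0.057 and 0.057 m and y of pin_grip in the frame of tray between -0.052 and 0.052 m and z of pin_grip in the frame of tray below 0.03 m and x of roll1_center in the frame of carriage_center between -0.012 and 0.012 m and y of roll1_center in the frame of carriage_center between -0.078 and 0.078 m and z of each of roll1_center, roll2_center, roll3_center, roll4_center in the frame of carriage_center below 0.022 m and (angle between roll1_center's own z axis and vertical below 0.15 rad or angle between roll1_center's own z axis and vertical above 2.99 rad) and x of roll2_center in the frame of carriage_center between -0.012 and 0.012 m and y of roll2_center in the frame of carriage_center between -0.078 and 0.078 m and (angle between roll2_center's own z axis and vertical below 0.15 rad or angle between roll2_center's own z axis and vertical above 2.99 rad) and x of roll3_center in the frame of carriage_center between -0.012 and 0.012 m and y of roll3_center in the frame of carriage_center between -0.078 and 0.078 m and (angle between roll3_center's own z axis and vertical below 0.15 rad or angle between roll3_center's own z axis and vertical above 2.99 rad) and x of roll4_center in the frame of carriage_center between -0.012 and 0.012 m and y of roll4_center in the frame of carriage_center between -0.078 and 0.078 m and (angle between roll4_center's own z axis and vertical below 0.15 rad or angle between roll4_center's own z axis and vertical above 2.99 rad)); the robot touches nothing.
It fails at once if the core is displaced by more than 4 cm (distance of core from where it was at the start of the episode above 0.04 m).
It fails at once if the jar is displaced by more than 4 cm (distance of jar from where it was at the start of the episode above 0.04 m).
It fails at once if the driver is displaced by more than 4 cm (distance of driver from where it was at the start of the episode above 0.04 m).
It fails at once if the glue is displaced by more than 4 cm (distance of glue from where it was at the start of the episode above 0.04 m).
Of roll1, roll2, roll3, roll4 only 2 to 4 are there at a start; the rules pass over those that are not, and their reading is None.
At some moment in a run one of roll1, roll2, roll3, roll4 may be knocked a few centimetres aside while the robot is not near it.
It also fails if it takes over 210 s, if anything falls off the work surface, if the arm or the gripper's body presses on something with over 40 N, if the wrist force passes 120 N, or if a joint passes its speed limit or range.

## Working session

There is one attempt and no reset: what is moved stays moved. The work goes in short steps, Python scripts to look and compute and a shell command to move; the robot and the scene stay as the last step left them, time stands still between calls to the robot, and variables do not carry over. Pictures are saved under pics/ and viewed, and the job is handed in when it is done.

```bash
ls; mkdir -p pics
python3 - <<'E'
from cell import observe, eyes
import cv2
s=observe();print({k:(v if not hasattr(v,'tolist') else v.tolist()) for k,v in s.items()})
for n in ["scene","top","wrist"]:
    im=eyes.snapshot(n);cv2.imwrite(f"pics/{n}0.png",im[:,:,::-1]);print(eyes.camera_model(n))
E
```

```text
pics
{'time': 0.0, 'q': [1.1099067026228113, 0.08797534533364136, 1.3722053411650166, 3.2357233697733324e-06, 1.6835999617326012, -0.10308641330896699], 'qvel': [-0.00048159271002241454, 9.18450483074492e-05, -0.0006695623508420576, 0.0012371027005053394, -9.489889803298299e-05, 0.0012065326664991763], 'tau': [-0.0010124774780706502, -34.019858837127686, -30.24251103401184, 0.07172069046646357, 0.03342001000419259, -0.00018176859612140106], 'tcp_pos': [0.19237776527639278, 0.5146895758436413, 0.20431787298291584], 'tool_rot': [-0.0003059661436436128, 0.17794853311376732, 0.9840391875989559, -0.0010503413560326953], 'ft_force': [0.17685044786689305, 0.28217759383284446, -0.06748403736195317], 'moment': [0.022502506048270483, 0.056373059375890766, -0.0018323061243200897], 'width': 0.09408899293895664}
{'intrinsics': array([[418.50396174,   0.        , 279.70611809],
       [  0.        , 418.50396174, 211.53645919],
       [  0.        ,   0.        ,   1.        ]]), 'cam_to_world': array([[ 0.21398788, -0.57486767,  0.78976981,  1.48641503],
       [ 0.97681176,  0.12019601, -0.17717
[... 395 characters left out ...]
  [-0.99995477,  0.00625698,  0.0071625 , -0.03348451],
       [ 0.00794858,  0.13629325,  0.99063665,  0.91803738],
       [ 0.        ,  0.        ,  0.        ,  1.        ]])}
{'intrinsics': array([[325.1922621 ,   0.        , 280.87619525],
       [  0.        , 325.1922621 , 205.84744583],
       [  0.        ,   0.        ,   1.        ]]), 'mount': array([[-3.61894266e-04,  9.66057288e-01,  2.58327670e-01,
         7.40623810e-02],
       [ 9.99999867e-01,  2.54719726e-04,  4.48346748e-04,
         9.18400069e-04],
       [ 3.67327490e-04,  2.58327797e-01, -9.66057252e-01,
        -1.78680811e-01],
       [ 0.00000000e+00,  0.00000000e+00,  0.00000000e+00,
         1.00000000e+00]])}
```

View pics/top0.png

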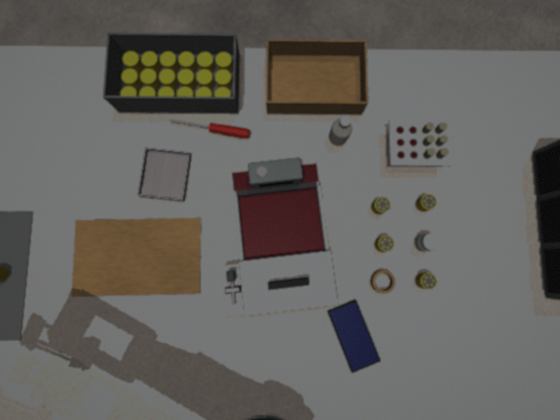

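View pics/scene0.png

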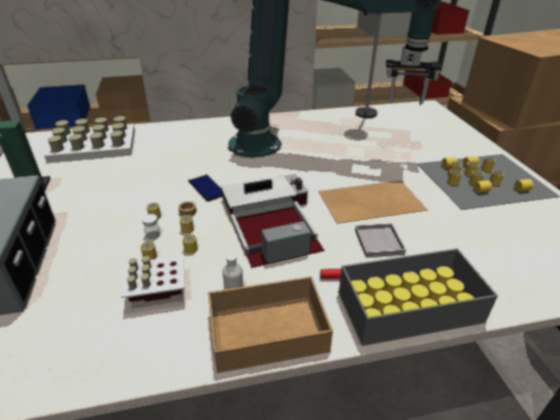

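View pics/wrist0.png

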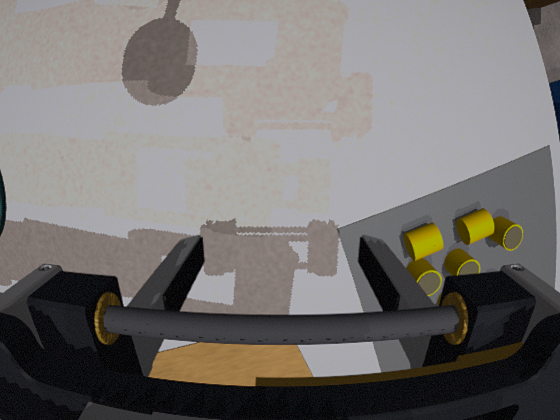

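```bash
cat > h.py <<'E'
from cell import observe, eyes, r, trace, pinpoint
import numpy as np, cv2
from scipy.spatial.transform import Rotation as R
def rot(q): return R.from_quat([q[1],q[2],q[3],q[0]])
def c2w(n,s=None):
    m=eyes.camera_model(n)
    if n!="wrist": return m["cam_to_world"]
    s=s or observe(); T=np.eye(4); T[:3,:3]=rot(s["tool_rot"]).as_matrix(); T[:3,3]=s["tcp_pos"]
    return T@m["mount"]
def find(n,label,T,top=4,mn=0.2):
    out=[]
    for d in pinpoint(n,label)[:top]:
        if d["conf"]<mn: continue
        p=T@np.r_[d["at"],1]; out.append((round(float(d["conf"]),2),np.round(p[:3]*1000,1).tolist()))
    return out
def ray(n,uv,T):
    m=eyes.camera_model(n);K=m["intrinsics"]
    x=(uv[0]-K[0,2])/K[0,0];y=(uv[1]-K[1,2])/K[1,1]
    if n=="wrist":
        t=np.hypot(x,y);s=np.sin(t)/t if t>1e-9 else 1;d=np.array([x*s,-y*s,-np.cos(t)])
    else: d=np.array([x,-y,-1.])
    return T[:3,3],T[:3,:3]@d
def onz(n,uv,z,T):
    o,d=ray(n,uv,T);return (o+d*(z-o[2])/d[2])*1000
def proj(n,P,T):
    K=eyes.camera_model(n)["intrinsics"];p=T[:3,:3].T@(np.asarray(P)-T[:3,3]);p=np.array([p[0],-p[1],-p[2]])
    if n=="wrist":
        rr=np.hypot(p[0],p[1]);t=np.arctan2(rr,p[2]);q=p[:2]/rr*t
    else:q=p[:2]/p[2]
    return K[0,0]*q+K[:2,2]
def snap(n,f):
    s=observe();im=eyes.snapshot(n);cv2.imwrite(f"pics/{f}.png",im[:,:,::-1]);return im,c2w(n,s)
def st():
    s=observe();e=rot(s["tool_rot"]).as_matrix()
    print("t",round(s["time"],2),"tcp",np.round(np.array(s["tcp_pos"])*1000,1),"jawdir",np.round(np.degrees(np.arctan2(e[1,1],e[0,1])),1),"zax",np.round(e[:,2],3),"F",np.round(s["ft_force"],1),"w",round(s["width"]*1000,1),"q",np.round(s["q"],2))
E
python3 - <<'E'
from h import *
st()
for n in ["scene","top"]:
    im,T=snap(n,n+"1")
    for l in ["station","staple","pin_grip","lid_handle","carriage_center","push_pad","end_stop","bay_rear","sheet","tray","roll1_center","core","jar","driver","glue"]:
        print(n,l,find(n,l,T,6))
E
```

```text
t 0.15 tcp [192.4 514.8 204.6] jawdir 69.5 zax [-0.001 -0.002 -1.   ] F [ 0.2  0.1 -0.7] w 93.8 q [ 1.11  0.09  1.37 -0.    1.68 -0.1 ]
scene station [(0.86, [434.8, -50.5, 1.0])]
scene staple [(0.82, [389.3, 67.9, 57.7])]
scene pin_grip [(0.73, [584.3, -277.1, 19.1]), (0.63, [418.0, 70.1, 66.3])]
scene lid_handle [(0.96, [404.5, -54.1, 63.8])]
scene carriage_center [(0.64, [437.2, -48.7, 16.8]), (0.61, [616.3, -21.4, 14.6])]
scene push_pad [(0.58, [399.1, -55.1, 16.4])]
scene end_stop [(0.62, [620.1, -23.9, 15.6])]
scene bay_rear []
scene sheet [(0.97, [460.3, 306.8, 1.9])]
scene tray [(0.97, [665.9, 248.3, -0.7])]
scene roll1_center [(0.73, [593.5, -385.2, 19.1]), (0.42, [406.5, -275.7, 1.3])]
scene core [(0.62, [408.9, -277.4, -0.0])]
scene jar [(0.93, [499.4, -374.4, 7.2])]
scene driver []
scene glue [(0.74, [758.6, -176.4, 1.4])]
top station []
top staple [(0.58, [395.0, 66.2, 59.5])]
top pin_grip [(0.58, [420.5, 74.4, 68.5])]
top lid_handle [(0.92, [405.6, -51.4, 66.3])]
top carriage_center []
top push_pad [(0.28, [463.5, 307.1, 1.6])]
top end_stop [(0.63, [620.7, -29.8, 15.9])]
top bay_rear []
top sheet [(0.59, [466.0, 307.1, 2.8])]
top tray [(0.69, [660.6, 244.6, 4.6])]
top roll1_center [(0.82, [595.7, -379.4, 22.0]), (0.62, [392.3, 66.4, 58.3])]
top core [(0.77, [401.6, -276.6, -4.9])]
top jar [(0.82, [497.1, -378.9, 1.8])]
top driver [(0.79, [781.5, 140.3, 0.0])]
top glue [(0.98, [762.8, -174.4, 3.3])]
```

The top view shows the closed bay with pin and staple near (232,285) and the handle at (289,284). Four rolls are at (381,205), (427,202), (384,243) and (427,280), with the jar at (426,241) and the core at (382,281). I'll move over the station to get a closer look.

```bash
python3 -m creep '[{"jaw":1,"dp":[16,-36,8],"turn":5},{"jaw":1,"dp":[32,-72,16],"turn":10},{"jaw":1,"dp":[48,-108,24],"turn":15},{"jaw":1,"dp":[64,-144,30],"turn":20},{"jaw":1,"dp":[80,-180,40],"turn":27}]'
python3 -m creep '[{"jaw":1,"dp":[16,-36,2],"turn":0},{"jaw":1,"dp":[32,-72,4],"turn":0},{"jaw":1,"dp":[48,-108,6],"turn":0},{"jaw":1,"dp":[64,-144,8],"turn":0},{"jaw":1,"dp":[80,-180,10],"turn":0}]'
python3 -m creep '[{"jaw":1,"dp":[10,-30,2],"turn":0},{"jaw":1,"dp":[20,-60,4],"turn":0},{"jaw":1,"dp":[30,-90,6],"turn":0},{"jaw":1,"dp":[40,-110,8],"turn":0},{"jaw":1,"dp":[40,-110,10],"turn":0}]'
python3 - <<'E'
from h import *
st()
im,T=snap("wrist","w2");st()
for l in ["station","staple","pin_grip","lid_handle","end_stop","bay_rear","carriage_center","sheet","tray"]:
    print(l,find("wrist",l,T,3))
E
```

```text
time: 2.17
tcp_pos: [0.2713, 0.3371, 0.2445]
tool_rot: [-0.0, -0.053, 0.999, -0.0]
ft_force: [1.2, -0.0, 0.0]
width: 0.0937
time: 2.58
tcp_pos: [0.3513, 0.1574, 0.2549]
tool_rot: [0.001, -0.05, 0.999, 0.0]
ft_force: [0.8, -0.9, 0.3]
width: 0.094
time: 3.0
tcp_pos: [0.3921, 0.046, 0.2643]
tool_rot: [0.0, -0.047, 0.999, -0.001]
ft_force: [-0.2, 0.5, -0.5]
width: 0.0943
t 3.0 tcp [392.1  46.  264.3] jawdir 95.4 zax [ 0.    -0.001 -1.   ] F [-0.2  0.5 -0.5] w 94.3 q [-0.03 -0.27  1.58 -0.    1.83 -1.69]
t 3.05 tcp [391.6  47.8 264.8] jawdir 95.5 zax [ 0.  0. -1.] F [ 0.8 -0.1  0.6] w 94.3 q [-0.02 -0.27  1.58  0.    1.83 -1.69]
station []
staple [(0.67, [391.3, 71.0, 55.5]), (0.43, [466.4, 304.2, 1.9])]
pin_grip [(0.76, [423.1, 70.8, 68.0])]
lid_handle [(0.61, [411.1, -55.3, 62.4]), (0.58, [405.9, -277.0, -2.8])]
end_stop [(0.96, [619.8, -29.1, 8.8]), (0.21, [466.5, 305.4, 0.6])]
bay_rear [(0.59, [354.8, -62.6, 28.5])]
carriage_center []
sheet [(0.65, [466.3, 304.6, -0.4]), (0.54, [408.7, -57.8, 64.6])]
tray [(0.96, [660.3, 246.5, 1.5]), (0.25, [407.5, -276.2, -1.4])]
```

View pics/w2.png

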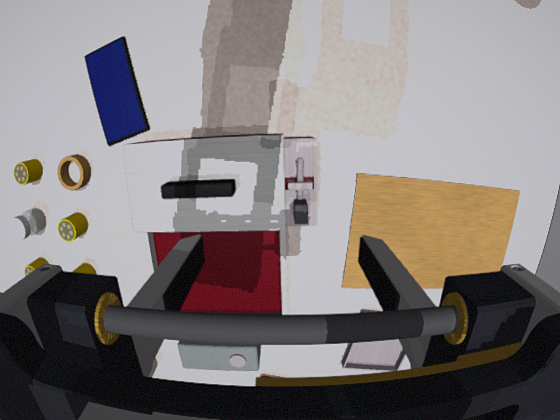

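The wrist view shows the staple at (300,180), the pin grip at (300,210) and the handle at (198,188). The station fit is yaw about 6.9°, origin about (434,-50) mm. Next I'll approach the pin with the jaws along station y.

```bash
python3 -m creep '[{"jaw":0.6,"dp":[10,8,-40],"turn":0.5},{"jaw":0.6,"dp":[20,16,-75],"turn":1},{"jaw":0.6,"dp":[30,25,-110],"turn":1.4},{"jaw":0.6,"dp":[30,25,-110],"turn":1.4},{"jaw":0.6,"dp":[30,25,-110],"turn":1.4}]'
python3 - <<'E'
from h import *
st()
im,T=snap("wrist","w3");st()
for l in ["staple","pin_grip","lid_handle","end_stop","bay_rear"]:
    print(l,find("wrist",l,T,3))
im,T=snap("top","t3")
for l in ["staple","pin_grip"]: print(l,find("top",l,T,3))
E
```

```text
time: 3.92
tcp_pos: [0.4195, 0.0744, 0.1528]
tool_rot: [-0.003, -0.063, 0.998, -0.0]
ft_force: [-0.3, 0.2, 1.0]
width: 0.0638
t 3.92 tcp [419.5  74.4 152.8] jawdir 97.2 zax [-0.006 -0.    -1.   ] F [-0.3  0.2  1. ] w 63.8 q [ 0.04 -0.17  1.73 -0.    1.59 -1.65]
t 3.97 tcp [421.   74.2 155.2] jawdir 97.2 zax [-0. -0. -1.] F [ 1.4 -0.9  0.9] w 60.0 q [ 0.04 -0.18  1.72 -0.    1.59 -1.65]
staple [(0.73, [389.8, 71.6, 53.8])]
pin_grip [(0.68, [421.2, 71.0, 65.0])]
lid_handle [(0.82, [409.7, -54.8, 60.0]), (0.56, [389.1, 70.8, 53.9]), (0.39, [409.0, -274.2, -2.8])]
end_stop []
bay_rear [(0.39, [495.1, -281.2, 19.0])]
staple []
pin_grip []
```

View pics/w3.png

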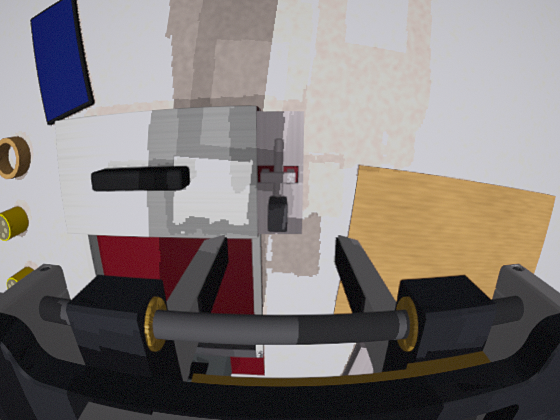

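The pin grip is at (278,212), slightly left of the finger centre line. I'll descend.

```bash
python3 -m creep '[{"jaw":0.6,"dp":[0,-2,-30],"turn":0},{"jaw":0.6,"dp":[1,-2,-60],"turn":0},{"jaw":0.6,"dp":[1,-2,-85],"turn":0},{"jaw":0.6,"dp":[1,-2,-94],"turn":0},{"jaw":0.6,"dp":[1,-2,-94],"turn":0}]' 
python3 -c "
from h import *
st();im,T=snap('wrist','w4');print(find('wrist','pin_grip',T));im,T=snap('scene','s4')"
```

```text
time: 4.78
tcp_pos: [0.42, 0.072, 0.0581]
tool_rot: [-0.003, -0.062, 0.998, 0.0]
ft_force: [-0.8, 0.2, 0.9]
width: 0.0562
t 4.78 tcp [420.   72.   58.1] jawdir 97.1 zax [-0.006 -0.    -1.   ] F [-0.8  0.2  0.9] w 56.2 q [ 0.04 -0.11  1.86  0.    1.39 -1.66]
[(0.65, [421.0, 72.5, 69.5])]
```

View pics/w4.png

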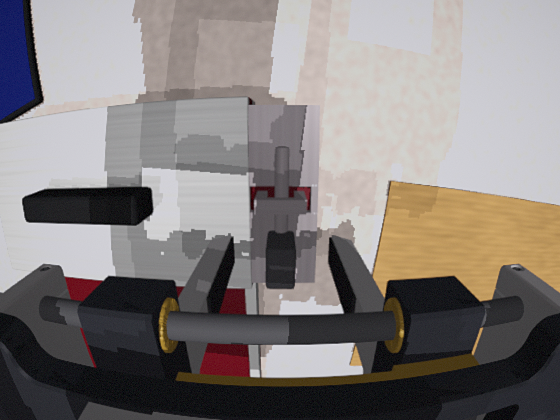

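The grip at (281,258) is centred between the fingers, so I'll close.

```bash
python3 -m creep '[{"jaw":0.3,"dp":[0,0,0],"turn":0},{"jaw":0,"dp":[0,0,0],"turn":0},{"jaw":0,"dp":[0,0,0],"turn":0},{"jaw":0,"dp":[0,0,0],"turn":0},{"jaw":0,"dp":[0,0,0],"turn":0}]' 20
python3 -m creep '[{"jaw":0,"dp":[0,0,0],"turn":0},{"jaw":0,"dp":[0,0,0],"turn":0},{"jaw":0,"dp":[0,0,0],"turn":0},{"jaw":0,"dp":[0,0,0],"turn":0},{"jaw":0,"dp":[0,0,0],"turn":0}]'
python3 -c "
from h import *
st()"
```

```text
time: 5.35
tcp_pos: [0.4224, 0.0722, 0.0609]
tool_rot: [0.0, -0.062, 0.998, 0.0]
ft_force: [-0.6, 0.3, -0.6]
width: 0.0262
time: 5.77
tcp_pos: [0.4221, 0.0721, 0.0605]
tool_rot: [0.0, -0.062, 0.998, 0.0]
ft_force: [-0.8, -0.3, 0.5]
width: 0.016
t 5.77 tcp [422.1  72.1  60.5] jawdir 97.1 zax [ 0.  0. -1.] F [-0.8 -0.3  0.5] w 16.0 q [ 0.04 -0.11  1.86  0.    1.39 -1.66]
```

```bash
python3 -m creep '[{"jaw":0,"dp":[3,0.4,1],"turn":0},{"jaw":0,"dp":[12,1.5,1],"turn":0},{"jaw":0,"dp":[22,2.7,1],"turn":0},{"jaw":0,"dp":[32,3.9,1],"turn":0},{"jaw":0,"dp":[42,5.1,1],"turn":0}]'
python3 -m creep '[{"jaw":0,"dp":[8,1,0],"turn":0},{"jaw":0,"dp":[16,2,0],"turn":0},{"jaw":0,"dp":[24,3,0],"turn":0},{"jaw":0,"dp":[32,4,0],"turn":0},{"jaw":0,"dp":[32,4,0],"turn":0}]'
python3 -c "
from h import *
st();im,T=snap('wrist','w5')
for l in ['pin_grip','staple','lid_handle']:print(find('wrist',l,T))"
```

```text
time: 6.18
tcp_pos: [0.4655, 0.0774, 0.0613]
tool_rot: [0.0, -0.062, 0.998, 0.0]
ft_force: [0.5, -0.0, -0.6]
width: 0.0157
time: 6.6
tcp_pos: [0.4976, 0.0813, 0.0615]
tool_rot: [0.0, -0.062, 0.998, 0.0]
ft_force: [-0.1, 0.8, 0.1]
width: 0.0154
t 6.6 tcp [497.6  81.3  61.5] jawdir 97.1 zax [ 0.001  0.    -1.   ] F [-0.1  0.8  0.1] w 15.4 q [ 0.05  0.06  1.69  0.    1.39 -1.65]
[(0.76, [493.7, 81.7, 67.6])]
[(0.74, [389.7, 70.3, 55.2])]
[(0.86, [409.8, -54.0, 65.2])]
```

View pics/w5.png

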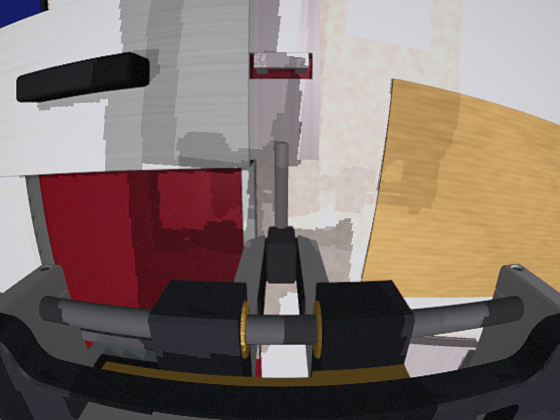

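The pin is out: its shank tip is at (281,145), well clear of the staple at (281,65). I'll carry it to the tray.

```bash
python3 -m creep '[{"jaw":0,"dp":[0,0,30],"turn":0},{"jaw":0,"dp":[5,5,60],"turn":0},{"jaw":0,"dp":[30,28,70],"turn":-2},{"jaw":0,"dp":[55,52,70],"turn":-5},{"jaw":0,"dp":[80,76,70],"turn":-9}]'
python3 -m creep '[{"jaw":0,"dp":[20,22,0],"turn":-2},{"jaw":0,"dp":[40,44,0],"turn":-4},{"jaw":0,"dp":[60,66,0],"turn":-5},{"jaw":0,"dp":[80,80,0],"turn":-5},{"jaw":0,"dp":[98,88,0],"turn":-5}]'
python3 -m creep '[{"jaw":0,"dp":[0,0,0],"turn":0},{"jaw":0,"dp":[0,0,0],"turn":0},{"jaw":0,"dp":[0,0,0],"turn":0},{"jaw":0,"dp":[0,0,0],"turn":0},{"jaw":0,"dp":[0,0,0],"turn":0}]'
python3 -c "
from h import *
st();im,T=snap('wrist','w6')
for l in ['pin_grip','tray']:print(find('wrist',l,T))
im,T=snap('top','t6')
for l in ['pin_grip','tray']:print(find('top',l,T))
"
```

```text
time: 7.22
tcp_pos: [0.5775, 0.158, 0.1339]
tool_rot: [0.002, 0.018, 1.0, 0.0]
ft_force: [-0.6, 0.4, 0.0]
width: 0.0159
time: 7.63
tcp_pos: [0.6743, 0.2474, 0.131]
tool_rot: [-0.0, 0.059, 0.998, 0.0]
ft_force: [-0.5, -0.4, -1.3]
width: 0.0158
time: 8.05
tcp_pos: [0.6734, 0.2446, 0.1322]
tool_rot: [0.0, 0.06, 0.998, 0.0]
ft_force: [0.4, -1.0, -0.6]
width: 0.0159
t 8.05 tcp [673.4 244.6 132.2] jawdir 83.1 zax [ 0.  0. -1.] F [ 0.4 -1.  -0.6] w 15.9 q [ 0.27  0.48  1.02  0.    1.64 -1.18]
[(0.66, [673.2, 244.8, 136.1])]
[(0.76, [660.7, 247.2, 1.0]), (0.58, [616.3, -25.9, 10.3])]
[(0.6, [619.3, -28.2, 16.2]), (0.57, [673.9, 244.6, 143.3]), (0.49, [393.8, 70.9, 58.5])]
[(0.56, [661.2, 249.4, 2.9])]
```

View pics/w6.png

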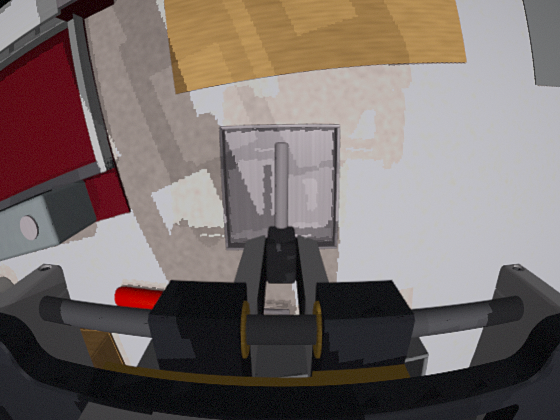

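View pics/t6.png

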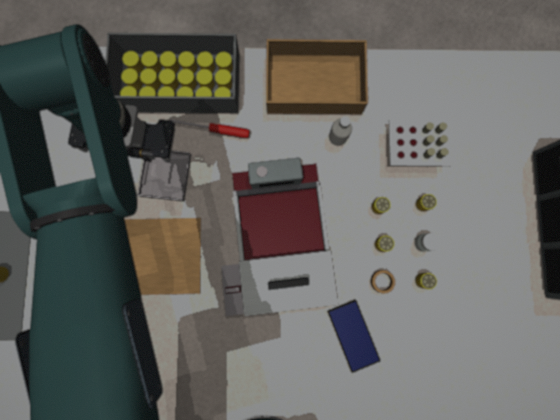

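The tray is directly below, at (280,187) in the wrist picture, and aligned with the pin. I'll lower it.

```bash
python3 -m creep '[{"jaw":0,"dp":[3,1,-30],"turn":0},{"jaw":0,"dp":[7,2,-60],"turn":0},{"jaw":0,"dp":[7,2,-90],"turn":0},{"jaw":0,"dp":[7,2,-110],"turn":0},{"jaw":0,"dp":[7,2,-116],"turn":0}]'
python3 -m creep '[{"jaw":0,"dp":[0,0,-1],"turn":0},{"jaw":0,"dp":[0,0,-2],"turn":0},{"jaw":0.1,"dp":[0,0,-2],"turn":0},{"jaw":0.3,"dp":[0,0,-2],"turn":0},{"jaw":0.4,"dp":[0,0,-2],"turn":0}]'
python3 -m creep '[{"jaw":0.4,"dp":[0,0,0],"turn":0},{"jaw":0.4,"dp":[0,0,0],"turn":0},{"jaw":0.4,"dp":[0,0,0],"turn":0},{"jaw":0.4,"dp":[0,0,20],"turn":0},{"jaw":0.4,"dp":[0,0,50],"turn":0}]'
python3 -m creep '[{"jaw":0.4,"dp":[-30,0,30],"turn":0},{"jaw":0.4,"dp":[-60,0,60],"turn":0},{"jaw":0.4,"dp":[-90,-10,80],"turn":3},{"jaw":0.4,"dp":[-120,-30,90],"turn":8},{"jaw":0.4,"dp":[-150,-60,90],"turn":14}]'
python3 -c "
from h import *
st();im,T=snap('wrist','w7')
for l in ['pin_grip','tray']:print(find('wrist',l,T))
"
```

```text
time: 8.77
tcp_pos: [0.6784, 0.2465, 0.0111]
tool_rot: [-0.004, 0.06, 0.998, -0.001]
ft_force: [-2.4, -0.5, 6.7]
width: 0.0162
time: 9.18
tcp_pos: [0.682, 0.2475, 0.0151]
tool_rot: [0.001, 0.06, 0.998, 0.0]
ft_force: [-0.0, 0.6, -0.5]
width: 0.0255
time: 9.6
tcp_pos: [0.6781, 0.2464, 0.0588]
tool_rot: [-0.005, 0.06, 0.998, -0.002]
ft_force: [-0.2, 0.7, -0.3]
width: 0.0376
time: 10.02
tcp_pos: [0.532, 0.1893, 0.1577]
tool_rot: [0.004, -0.066, 0.998, 0.001]
ft_force: [0.6, -0.7, 0.6]
width: 0.0372
t 10.02 tcp [532.  189.3 157.7] jawdir 97.6 zax [ 0.008  0.003 -1.   ] F [ 0.6 -0.7  0.6] w 37.2 q [ 0.24  0.13  1.42  0.    1.58 -1.46]
[(0.73, [682.6, 246.4, 16.9])]
[(0.82, [662.5, 246.9, 3.5]), (0.54, [464.9, 301.9, 1.4])]
```

View pics/w7.png

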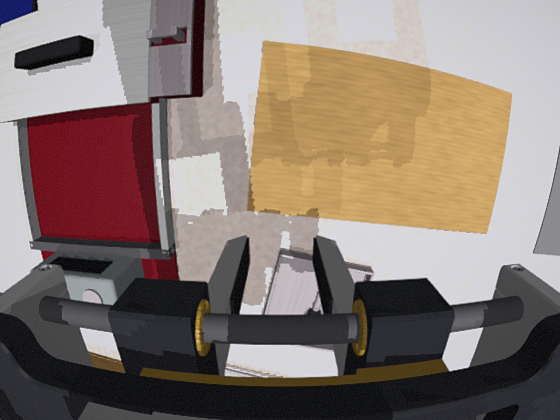

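The pin lies in the tray at tray-relative (20,-1), z 17 mm. On to the lid, turning the jaws 90°.

```bash
python3 -m creep '[{"jaw":0.7,"dp":[-10,-20,5],"turn":-7},{"jaw":0.7,"dp":[-20,-40,10],"turn":-14},{"jaw":0.7,"dp":[-30,-60,10],"turn":-21},{"jaw":0.7,"dp":[-40,-80,10],"turn":-28},{"jaw":0.7,"dp":[-50,-100,10],"turn":-35}]'
python3 -m creep '[{"jaw":0.7,"dp":[-15,-30,0],"turn":-7},{"jaw":0.7,"dp":[-30,-60,0],"turn":-14},{"jaw":0.7,"dp":[-45,-90,0],"turn":-21},{"jaw":0.7,"dp":[-60,-120,0],"turn":-28},{"jaw":0.7,"dp":[-74,-143,0],"turn":-35}]'
python3 -m creep '[{"jaw":0.7,"dp":[0,0,0],"turn":-7},{"jaw":0.7,"dp":[0,0,0],"turn":-14},{"jaw":0.7,"dp":[0,0,0],"turn":-20},{"jaw":0.7,"dp":[0,0,0],"turn":-20},{"jaw":0.7,"dp":[0,0,0],"turn":-20}]'
python3 -c "
from h import *
st();im,T=snap('wrist','w8')
for l in ['lid_handle','staple']:print(find('wrist',l,T))
"
```

```text
time: 10.58
tcp_pos: [0.4827, 0.0875, 0.164]
tool_rot: [0.001, 0.244, 0.97, 0.0]
ft_force: [0.4, 0.1, 0.5]
width: 0.0648
time: 11.0
tcp_pos: [0.4083, -0.0571, 0.1642]
tool_rot: [0.001, 0.525, 0.851, 0.0]
ft_force: [0.3, 0.9, 0.2]
width: 0.0659
time: 11.42
tcp_pos: [0.4087, -0.0554, 0.1639]
tool_rot: [0.0, 0.661, 0.751, 0.0]
ft_force: [0.3, 0.5, 0.4]
width: 0.0657
t 11.42 tcp [408.7 -55.4 163.9] jawdir 7.3 zax [ 0.001 -0.    -1.   ] F [0.3 0.5 0.4] w 65.7 q [-0.27 -0.22  1.74  0.    1.62 -0.4 ]
[(0.69, [408.0, -56.0, 62.3])]
[(0.83, [389.7, 73.5, 54.5]), (0.62, [405.7, -276.9, -0.9])]
```

View pics/w8.png

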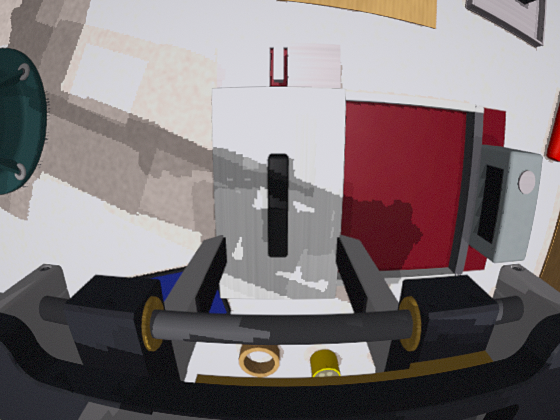

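The handle at (278,205) is centred between the jaws and parallel to the pads. I'll descend and grip.

```bash
python3 -m creep '[{"jaw":0.7,"dp":[0,1,-35],"turn":0},{"jaw":0.7,"dp":[0,1,-70],"turn":0},{"jaw":0.7,"dp":[0,1,-95],"turn":0},{"jaw":0.7,"dp":[0,1,-106],"turn":0},{"jaw":0.5,"dp":[0,1,-106],"turn":0}]'
python3 -m creep '[{"jaw":0.2,"dp":[0,0,0],"turn":0},{"jaw":0,"dp":[0,0,0],"turn":0},{"jaw":0,"dp":[0,0,0],"turn":0},{"jaw":0,"dp":[0,0,0],"turn":0},{"jaw":0,"dp":[0,0,0],"turn":0}]' 45
python3 -m creep '[{"jaw":0,"dp":[0,0,0],"turn":0},{"jaw":0,"dp":[0,0,0],"turn":0},{"jaw":0,"dp":[0,0,0],"turn":0},{"jaw":0,"dp":[0,0,0],"turn":0},{"jaw":0,"dp":[0,0,0],"turn":0}]'
python3 -c "
from h import *
st()"
```

```text
time: 11.98
tcp_pos: [0.4058, -0.0535, 0.0548]
tool_rot: [-0.003, 0.661, 0.75, -0.001]
ft_force: [-0.7, 0.2, -0.0]
width: 0.0621
time: 12.4
tcp_pos: [0.4085, -0.0545, 0.0587]
tool_rot: [0.001, 0.662, 0.75, 0.001]
ft_force: [0.5, 0.9, 0.2]
width: 0.0289
time: 12.82
tcp_pos: [0.4071, -0.0545, 0.0579]
tool_rot: [-0.0, 0.662, 0.75, -0.001]
ft_force: [-3.3, -1.1, 6.4]
width: 0.0174
t 12.82 tcp [407.1 -54.5  57.9] jawdir 7.1 zax [-0.001 -0.001 -1.   ] F [-3.3 -1.1  6.4] w 17.4 q [-0.27 -0.15  1.9  -0.    1.39 -0.4 ]
```

```bash
python3 -m creep '[{"jaw":0,"dp":[0,0,6],"turn":0},{"jaw":0,"dp":[0,0,16],"turn":0},{"jaw":0,"dp":[0,0,30],"turn":0},{"jaw":0,"dp":[0,0,46],"turn":0},{"jaw":0,"dp":[0,0,64],"turn":0}]'
python3 -m creep '[{"jaw":0,"dp":[0,0,10],"turn":0},{"jaw":0,"dp":[0,0,16],"turn":0},{"jaw":0,"dp":[0,0,16],"turn":0},{"jaw":0,"dp":[0,0,16],"turn":0},{"jaw":0,"dp":[0,0,16],"turn":0}]'
python3 -c "
from h import *
st();im,T=snap('wrist','w9');im,T2=snap('top','t9')
for l in ['lid_handle','sheet']:print(find('wrist',l,T))
for l in ['sheet','carriage_center','push_pad']:print(find('top',l,T2))
"
```

```text
time: 13.23
tcp_pos: [0.4071, -0.0538, 0.1213]
tool_rot: [-0.001, 0.662, 0.75, -0.0]
ft_force: [-0.0, 0.3, -3.0]
width: 0.018
time: 13.65
tcp_pos: [0.4069, -0.054, 0.1362]
tool_rot: [-0.001, 0.662, 0.75, -0.0]
ft_force: [-0.6, -0.5, -5.6]
width: 0.0179
t 13.65 tcp [406.9 -54.  136.2] jawdir 7.1 zax [-0.002  0.001 -1.   ] F [-0.6 -0.5 -5.6] w 17.9 q [-0.27 -0.21  1.79  0.    1.56 -0.39]
[(0.93, [411.3, -55.8, 141.4])]
[]
[(0.51, [587.7, -269.5, 18.8])]
[]
[]
```

View pics/w9.png

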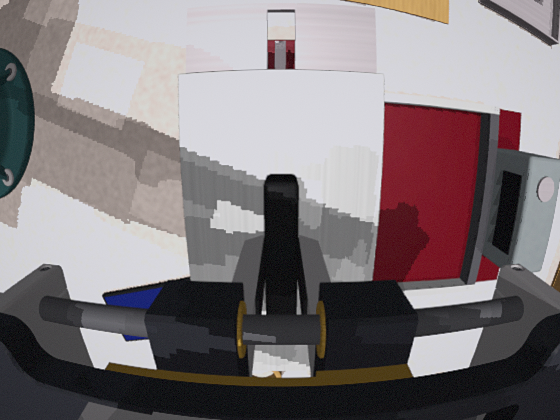

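View pics/t9.png

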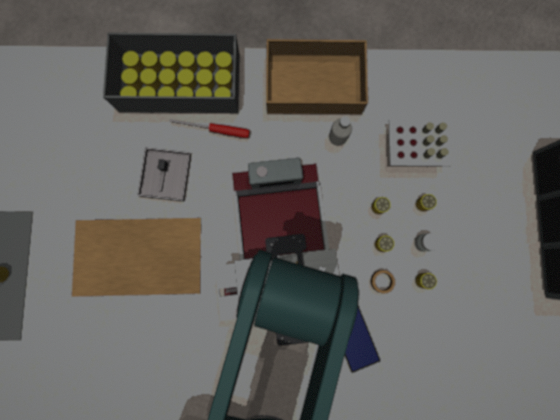

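The lid is up, level, and clear of the staple at (281,40). I'll carry it to the sheet.

```bash
python3 -m creep '[{"jaw":0,"dp":[2,10,8],"turn":0},{"jaw":0,"dp":[5,30,10],"turn":0},{"jaw":0,"dp":[9,58,10],"turn":-1},{"jaw":0,"dp":[14,88,10],"turn":-2},{"jaw":0,"dp":[19,118,10],"turn":-3}]'
python3 -m creep '[{"jaw":0,"dp":[5,30,0],"turn":-1},{"jaw":0,"dp":[10,60,0],"turn":-2},{"jaw":0,"dp":[15,90,0],"turn":-3},{"jaw":0,"dp":[20,120,0],"turn":-4},{"jaw":0,"dp":[24,150,0],"turn":-4}]'
python3 -m creep '[{"jaw":0,"dp":[4,30,0],"turn":0},{"jaw":0,"dp":[8,60,0],"turn":0},{"jaw":0,"dp":[12,80,0],"turn":0},{"jaw":0,"dp":[14,90,0],"turn":0},{"jaw":0,"dp":[15,92,0],"turn":0}]'
python3 -m creep '[{"jaw":0,"dp":[0,0,-15],"turn":0},{"jaw":0,"dp":[0,0,-35],"turn":0},{"jaw":0,"dp":[0,0,-60],"turn":0},{"jaw":0,"dp":[0,0,-75],"turn":0},{"jaw":0,"dp":[0,0,-85],"turn":0}]'
python3 -c "
from h import *
st();im,T=snap('wrist','w10');im,T2=snap('top','t10')
for l in ['lid_handle','sheet']:print(find('wrist',l,T))
"
```

```text
time: 14.42
tcp_pos: [0.427, 0.0656, 0.1484]
tool_rot: [0.0, 0.682, 0.732, 0.001]
ft_force: [1.0, 0.7, -4.3]
width: 0.0174
time: 14.83
tcp_pos: [0.4506, 0.2163, 0.1481]
tool_rot: [0.0, 0.706, 0.708, 0.0]
ft_force: [1.0, -0.1, -4.8]
width: 0.0172
time: 15.25
tcp_pos: [0.4653, 0.308, 0.1474]
tool_rot: [-0.0, 0.705, 0.709, -0.0]
ft_force: [-0.1, -0.7, -5.4]
width: 0.0177
time: 15.67
tcp_pos: [0.4643, 0.3039, 0.0602]
tool_rot: [-0.0, 0.707, 0.707, -0.002]
ft_force: [-0.4, 0.5, -4.4]
width: 0.0177
t 15.67 tcp [464.3 303.9  60.2] jawdir 0.1 zax [-0.004 -0.003 -1.   ] F [-0.4  0.5 -4.4] w 17.7 q [ 0.48  0.17  1.57 -0.    1.4   0.48]
[(0.79, [467.3, 305.1, 68.1])]
[]
```

View pics/w10.png

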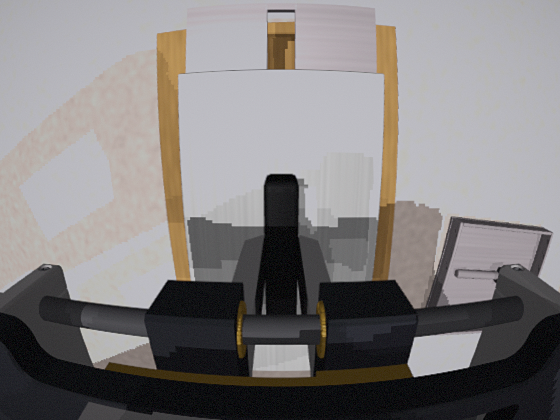

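View pics/t10.png

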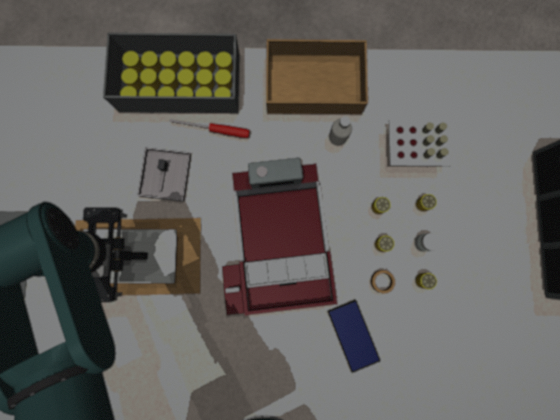

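The lid is aligned with the sheet, and the carriage with its four pockets is now visible in the top view (246–328, 270). I'll set the lid down.

```bash
python3 -m creep '[{"jaw":0,"dp":[0,0,-15],"turn":0},{"jaw":0,"dp":[0,0,-28],"turn":0},{"jaw":0,"dp":[0,0,-36],"turn":0},{"jaw":0,"dp":[0,0,-40],"turn":0},{"jaw":0,"dp":[0,0,-41],"turn":0}]'
python3 -m creep '[{"jaw":0,"dp":[0,0,0],"turn":0},{"jaw":0,"dp":[0,0,-1],"turn":0},{"jaw":0,"dp":[0,0,-1],"turn":0},{"jaw":0.1,"dp":[0,0,-1],"turn":0},{"jaw":0.4,"dp":[0,0,-1],"turn":0}]'
python3 -c "
from h import *
st()"
python3 -m creep '[{"jaw":0.6,"dp":[0,0,0],"turn":0},{"jaw":0.6,"dp":[0,0,0],"turn":0},{"jaw":0.6,"dp":[0,0,0],"turn":0},{"jaw":0.6,"dp":[0,0,20],"turn":0},{"jaw":0.6,"dp":[0,0,50],"turn":0}]'
python3 -c "
from h import *
st()"
```

```text
time: 16.28
tcp_pos: [0.4657, 0.3057, 0.0216]
tool_rot: [0.0, 0.706, 0.708, 0.0]
ft_force: [0.1, -0.0, -3.8]
width: 0.0176
time: 16.7
tcp_pos: [0.4664, 0.3062, 0.0216]
tool_rot: [0.0, 0.706, 0.708, 0.001]
ft_force: [0.2, -0.1, -0.1]
width: 0.0217
t 16.7 tcp [466.4 306.2  21.6] jawdir 0.1 zax [ 0.002  0.001 -1.   ] F [ 0.2 -0.1 -0.1] w 21.7 q [0.48 0.21 1.61 0.   1.32 0.48]
time: 17.12
tcp_pos: [0.4632, 0.3045, 0.0676]
tool_rot: [-0.001, 0.706, 0.708, -0.004]
ft_force: [0.9, 0.1, 0.3]
width: 0.054
t 17.12 tcp [463.2 304.5  67.6] jawdir 0.1 zax [-0.007 -0.004 -1.   ] F [0.9 0.1 0.3] w 54.0 q [ 0.48  0.17  1.56 -0.    1.42  0.48]
```

Lid placed. I'll retreat upward and move toward the rolls for a look.

```bash
python3 -m creep '[{"jaw":0.65,"dp":[0,0,35],"turn":0},{"jaw":0.65,"dp":[0,-5,70],"turn":0},{"jaw":0.65,"dp":[0,-20,105],"turn":1},{"jaw":0.65,"dp":[0,-45,140],"turn":3},{"jaw":0.65,"dp":[0,-75,165],"turn":5}]'
python3 -c "
from h import *
st();im,T=snap('wrist','w11')
for l in ['lid_handle','sheet']:print(find('wrist',l,T))
"
python3 -m creep '[{"jaw":0.65,"dp":[0,-38,0],"turn":2},{"jaw":0.65,"dp":[0,-76,0],"turn":2},{"jaw":0.65,"dp":[0,-114,0],"turn":2},{"jaw":0.65,"dp":[0,-152,0],"turn":2},{"jaw":0.65,"dp":[0,-190,0],"turn":2}]'
python3 -m creep '[{"jaw":0.65,"dp":[0,-38,0],"turn":0},{"jaw":0.65,"dp":[0,-76,0],"turn":0},{"jaw":0.65,"dp":[0,-114,0],"turn":0},{"jaw":0.65,"dp":[0,-152,0],"turn":0},{"jaw":0.65,"dp":[0,-190,0],"turn":0}]'
python3 -m creep '[{"jaw":0.65,"dp":[0,-38,0],"turn":0},{"jaw":0.65,"dp":[0,-76,0],"turn":0},{"jaw":0.65,"dp":[0,-90,0],"turn":0},{"jaw":0.65,"dp":[0,-90,0],"turn":0},{"jaw":0.65,"dp":[0,-90,0],"turn":0}]'
python3 -c "
from h import *
st();im,T=snap('wrist','w12');im,T2=snap('top','t12')
for l in ['roll1_center','carriage_center','push_pad','core','jar','end_stop','staple','bay_rear']:print(l,find('wrist',l,T,6))
for l in ['roll1_center','carriage_center','push_pad','core','jar','lid_handle']:print(l,find('top',l,T2,6))
"
```

```text
time: 17.53
tcp_pos: [0.4661, 0.2313, 0.2393]
tool_rot: [0.001, 0.673, 0.74, 0.002]
ft_force: [1.4, -1.0, 1.2]
width: 0.0609
t 17.53 tcp [466.1 231.3 239.3] jawdir 5.4 zax [ 0.004  0.002 -1.   ] F [ 1.4 -1.   1.2] w 60.9 q [0.35 0.01 1.38 0.   1.74 0.26]
[(0.62, [471.1, 304.6, 28.4])]
[]
time: 18.1
tcp_pos: [0.4648, 0.0403, 0.2332]
tool_rot: [-0.001, 0.661, 0.75, -0.001]
ft_force: [0.4, -0.9, 0.0]
width: 0.0614
time: 18.52
tcp_pos: [0.4652, -0.1499, 0.2333]
tool_rot: [-0.002, 0.661, 0.75, -0.0]
ft_force: [1.3, -0.1, -0.2]
width: 0.0607
time: 18.93
tcp_pos: [0.4656, -0.2383, 0.2336]
tool_rot: [-0.002, 0.662, 0.75, 0.0]
ft_force: [-1.3, 0.9, -0.2]
width: 0.0613
t 18.93 tcp [ 465.6 -238.3  233.6] jawdir 7.1 zax [-0.002  0.003 -1.   ] F [-1.3  0.9 -0.2] w 61.3 q [-0.58  0.03  1.38  0.    1.74 -0.71]
roll1_center [(0.48, [403.5, -56.4, 17.0])]
carriage_center [(0.71, [434.9, -52.6, 7.5]), (0.52, [588.0, -275.0, 20.1])]
push_pad [(0.75, [404.5, -56.9, 14.0]), (0.74, [410.2, -374.3, 21.6])]
core [(0.69, [404.9, -275.5, -2.0])]
jar [(0.86, [498.4, -376.8, -1.4])]
end_stop [(0.96, [619.7, -27.6, 10.5]), (0.73, [499.3, -376.1, -0.1])]
staple []
bay_rear [(0.84, [356.2, -60.2, 25.9]), (0.62, [404.8, -277.6, -1.5])]
roll1_center [(0.73, [434.0, -47.0, 1.6])]
carriage_center [(0.57, [431.3, -51.1, 12.9])]
push_pad [(0.71, [398.5, -49.5, 11.5])]
core [(0.71, [403.5, -276.0, -0.9]), (0.39, [393.1, 71.5, 57.6])]
jar []
lid_handle [(0.75, [468.8, 307.7, 31.8]), (0.58, [761.3, -173.3, 2.3])]
```

View pics/w12.png

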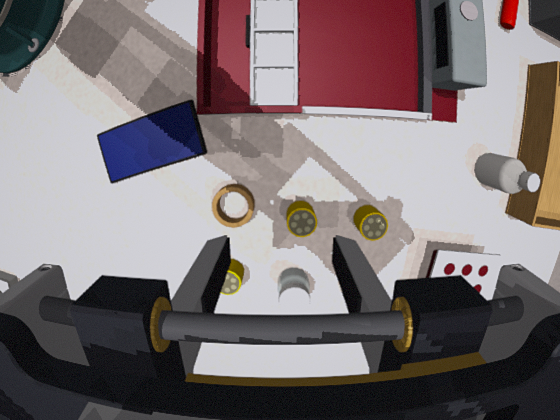

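View pics/t12.png

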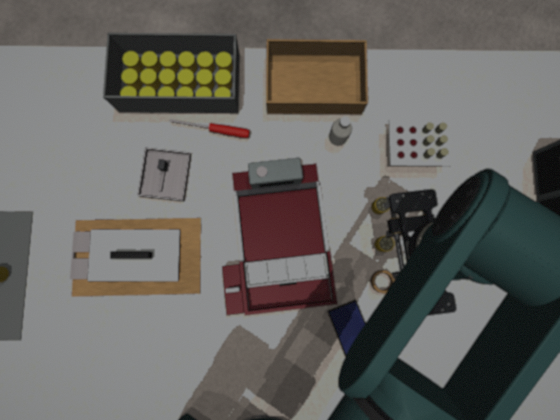

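Run:
```python
import cv2
a=cv2.imread('pics/w12.png')[180:310,200:400];b=cv2.imread('pics/top1.png')[185:300,365:445]
cv2.imwrite('pics/c12.png',cv2.resize(a,None,fx=4,fy=4,interpolation=cv2.INTER_CUBIC))
cv2.imwrite('pics/ct1.png',cv2.resize(b,None,fx=5,fy=5,interpolation=cv2.INTER_CUBIC))
```

```text
(no output)
```

View pics/c12.png

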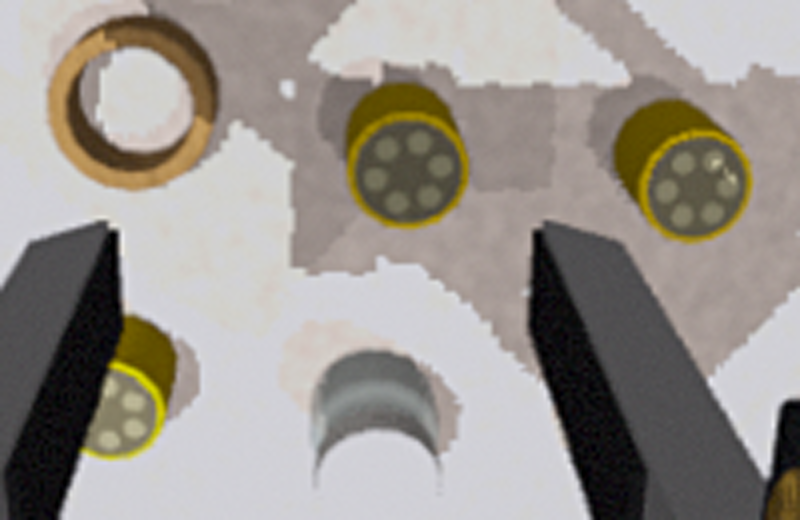

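View pics/ct1.png

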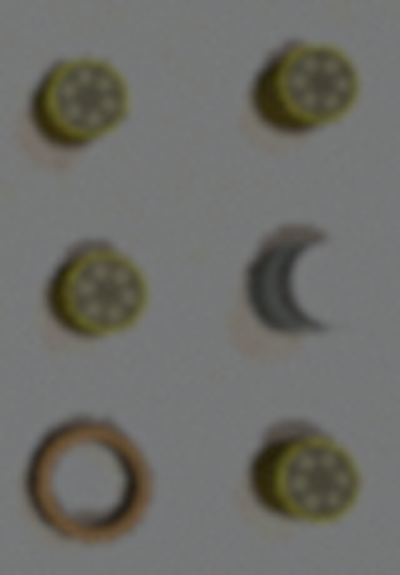

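Wrist crop: roll tops at (302,222), (374,226) and (229,282). Top view: (383,204), (428.6,201.6), (385.6,243) and (428.8,281). I'll convert these to positions.

Run:
```python
from h import *
T=c2w("wrist")
for p in [(302,222),(373.75,226.25),(229,282.5)]: print(onz("wrist",p,0.04,T).round(1))
T=c2w("top")
for p in [(383,204.2),(428.6,201.6),(385.6,243.2),(428.8,280.8)]: print(onz("top",p,0.04,T).round(1))
```

```text
[ 497.7 -280.7   40. ]
[ 588.1 -275.6   40. ]
[ 415.3 -375.3   40. ]
[ 586.  -274.4   40. ]
[ 592.9 -381.3   40. ]
[ 495.3 -277.6   40. ]
[ 410.7 -373.2   40. ]
```

```bash
python3 -m creep '[{"jaw":0.65,"dp":[8,-10,-20],"turn":0},{"jaw":0.65,"dp":[16,-20,-45],"turn":0},{"jaw":0.65,"dp":[24,-30,-70],"turn":0},{"jaw":0.65,"dp":[31,-40,-90],"turn":0},{"jaw":0.65,"dp":[31,-40,-90],"turn":0}]'
python3 -m creep '[{"jaw":0.65,"dp":[0,0,-20],"turn":0},{"jaw":0.65,"dp":[0,0,-40],"turn":0},{"jaw":0.65,"dp":[0,0,-60],"turn":0},{"jaw":0.65,"dp":[0,0,-70],"turn":0},{"jaw":0.65,"dp":[0,0,-70],"turn":0}]'
python3 -c "
from h import *
st();im,T=snap('wrist','w13');print(find('wrist','roll1_center',T))
"
```

```text
time: 20.15
tcp_pos: [0.4947, -0.279, 0.1396]
tool_rot: [-0.005, 0.662, 0.749, -0.001]
ft_force: [-1.5, 0.2, -1.4]
width: 0.0613
time: 20.57
tcp_pos: [0.4952, -0.2781, 0.0736]
tool_rot: [-0.002, 0.662, 0.75, -0.0]
ft_force: [-0.2, -0.5, -0.9]
width: 0.061
t 20.57 tcp [ 495.2 -278.1   73.6] jawdir 7.1 zax [-0.004  0.003 -1.   ] F [-0.2 -0.5 -0.9] w 61.0 q [-0.61  0.19  1.52  0.    1.44 -0.74]
[(0.62, [596.6, -378.0, 17.3]), (0.58, [764.7, -175.6, -2.5]), (0.49, [405.2, -275.7, -2.1])]
```

View pics/w13.png

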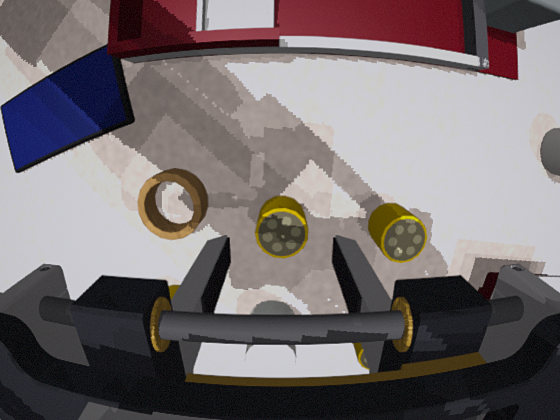

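```bash
python3 - <<'E'
from h import *
T=c2w("wrist")
for p in [(282,232),(404,240)]: print(onz("wrist",p,0.04,T).round(1))
E
python3 -m creep '[{"jaw":0.65,"dp":[1,-1,-20],"turn":0},{"jaw":0.65,"dp":[1,-1,-40],"turn":0},{"jaw":0.65,"dp":[1,-1,-55],"turn":0},{"jaw":0.65,"dp":[1,-1,-60],"turn":0},{"jaw":0.5,"dp":[1,-1,-60],"turn":0}]'
python3 -m creep '[{"jaw":0.3,"dp":[0,0,0],"turn":0},{"jaw":0.3,"dp":[0,0,0],"turn":0},{"jaw":0.3,"dp":[0,0,0],"turn":0},{"jaw":0.3,"dp":[0,0,0],"turn":0},{"jaw":0.3,"dp":[0,0,0],"turn":0}]' 20
python3 -c "
from h import *
st()"
```

```text
[ 499.1 -280.4   40. ]
[ 590.3 -276.4   40. ]
time: 21.08
tcp_pos: [0.4976, -0.2801, 0.0155]
tool_rot: [-0.0, 0.662, 0.75, 0.0]
ft_force: [-0.1, 0.3, 0.2]
width: 0.0569
time: 21.5
tcp_pos: [0.4985, -0.281, 0.0173]
tool_rot: [0.002, 0.662, 0.75, 0.0]
ft_force: [-0.7, -0.3, 4.9]
width: 0.0375
t 21.5 tcp [ 498.5 -281.    17.3] jawdir 7.1 zax [ 0.002 -0.002 -1.   ] F [-0.7 -0.3  4.9] w 37.5 q [-0.61  0.24  1.57 -0.    1.32 -0.74]
```

```bash
python3 -m creep '[{"jaw":0.3,"dp":[0,0,20],"turn":0},{"jaw":0.3,"dp":[0,0,50],"turn":0},{"jaw":0.3,"dp":[0,0,80],"turn":0},{"jaw":0.3,"dp":[-5,15,100],"turn":0},{"jaw":0.3,"dp":[-14,45,110],"turn":0}]'
python3 -m creep '[{"jaw":0.3,"dp":[-12,30,0],"turn":0},{"jaw":0.3,"dp":[-24,60,0],"turn":0},{"jaw":0.3,"dp":[-35,90,0],"turn":0},{"jaw":0.3,"dp":[-42,115,0],"turn":0},{"jaw":0.3,"dp":[-42,115,0],"turn":0}]'
python3 -c "
from h import *
st();im,T=snap('wrist','w14');print(st())
for l in ['carriage_center','push_pad','bay_rear','end_stop']:print(l,find('wrist',l,T))
"
```

```text
time: 21.92
tcp_pos: [0.4855, -0.238, 0.129]
tool_rot: [0.004, 0.663, 0.749, 0.0]
ft_force: [0.9, -0.0, 0.1]
width: 0.0376
time: 22.33
tcp_pos: [0.4401, -0.1162, 0.1253]
tool_rot: [-0.001, 0.66, 0.751, 0.001]
ft_force: [-0.2, -0.7, -0.2]
width: 0.0373
t 22.33 tcp [ 440.1 -116.2  125.3] jawdir 7.4 zax [-0.001  0.003 -1.   ] F [-0.2 -0.7 -0.2] w 37.3 q [-0.38 -0.09  1.71  0.    1.53 -0.51]
t 22.38 tcp [ 441.  -118.4  125.4] jawdir 7.3 zax [ 0.  0. -1.] F [-0.7 -0.2 -1. ] w 37.7 q [-0.39 -0.09  1.71  0.    1.52 -0.51]
None
carriage_center [(0.78, [432.5, -57.5, 5.5])]
push_pad [(0.76, [402.9, -55.2, 11.3])]
bay_rear [(0.66, [403.4, -55.9, 15.4])]
end_stop [(0.88, [622.5, -28.5, 10.0])]
```

View pics/w14.png

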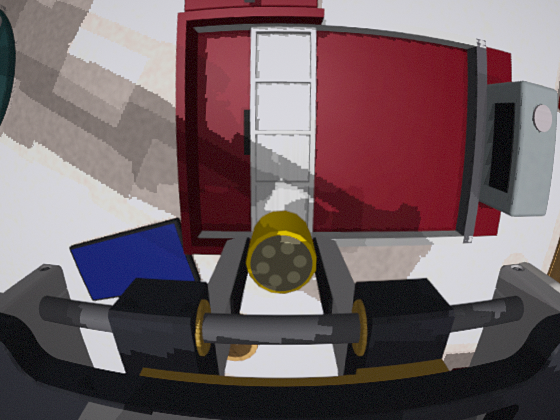

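Run:
```python
import cv2
a=cv2.imread('pics/w14.png')[10:240,220:340]
cv2.imwrite('pics/c14.png',cv2.resize(a,None,fx=2.6*1.9/1.9,fy=2.6,interpolation=cv2.INTER_CUBIC))
a=cv2.imread('pics/t12.png')[225:325,215:345]
cv2.imwrite('pics/ct12.png',cv2.resize(a,None,fx=6,fy=6,interpolation=cv2.INTER_CUBIC))
```

```text
(no output)
```

View pics/c14.png

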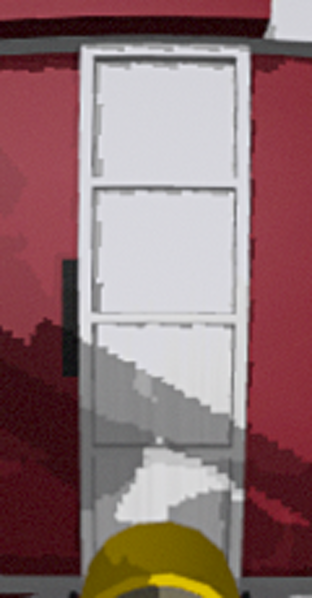

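View pics/ct12.png

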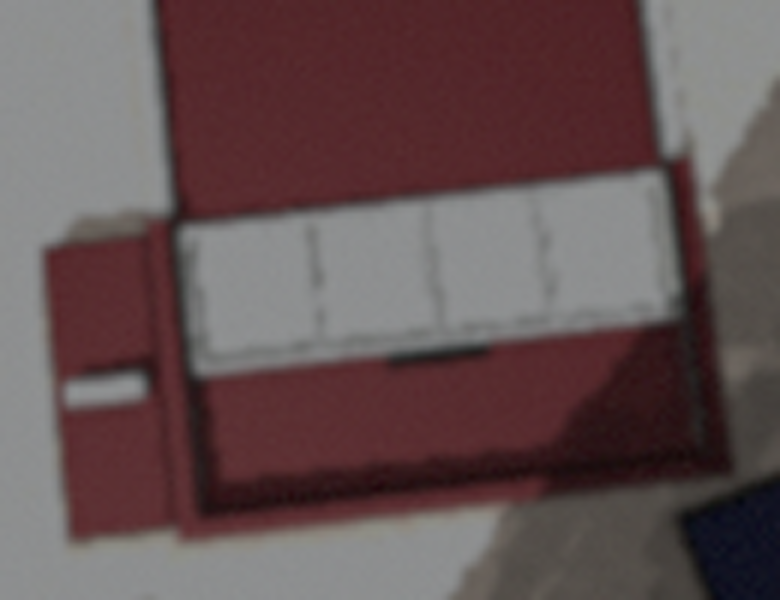

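Run:
```python
from h import *
T=c2w("wrist")
for p in [(283.8,27.3),(283.3,81.5),(282.7,132.3),(282.3,181.2)]: print(onz("wrist",p,0.021,T).round(1))
T=c2w("top")
for p in [(175,222),(665,170),(685,320),(198,377),(430.75,272)]: print(onz("top",(p[0]/6+215,p[1]/6+225),0.021,T).round(1))
```

```text
[426.1  37.2  21. ]
[431.7 -11.8  21. ]
[436.6 -55.9  21. ]
[441.6 -98.8  21. ]
[450.9  48.2  21. ]
[ 471.9 -142.2   21. ]
[ 414.4 -149.3   21. ]
[391.9  38.2  21. ]
[432.2 -51.1  21. ]
```

Run:
```python
from h import *
a=cv2.imread('pics/w14.png')[200:310,230:330]
cv2.imwrite('pics/c14b.png',cv2.resize(a,None,fx=5,fy=5,interpolation=cv2.INTER_CUBIC))
T=c2w("wrist");s=observe();t=s["tcp_pos"];print(t)
for dz in (.019,.023): print(proj("wrist",[t[0],t[1],t[2]+dz],T))
```

```text
[ 0.44193814 -0.12107925  0.1253689 ]
[278.60535245 264.22649063]
[278.5537499  267.44041316]
```

View pics/c14b.png

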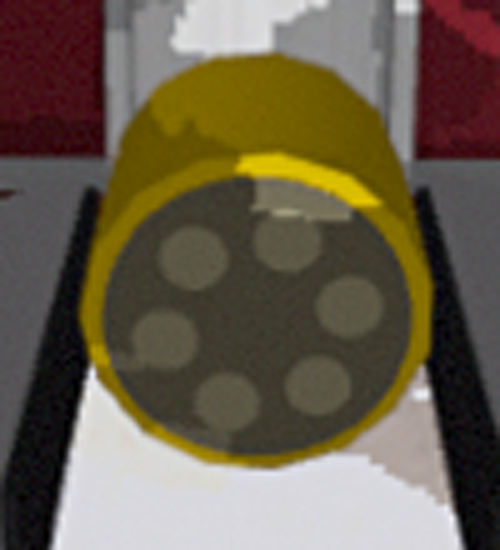

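The arm was still settling when that picture was taken, and I used a later pose with it. I'll re-measure now that it has settled.

Run:
```python
from h import *
st();im,T=snap("wrist","w15");st()
a=im[10:310,220:340,::-1];cv2.imwrite('pics/c15.png',cv2.resize(a,None,fx=2,fy=2,interpolation=cv2.INTER_CUBIC))
t=T
s=observe()["tcp_pos"];print(proj("wrist",[s[0],s[1],s[2]+.022],T))
```

```text
t 22.58 tcp [ 441.9 -121.1  125.4] jawdir 7.1 zax [ 0. -0. -1.] F [-0.1 -0.8 -2.1] w 37.6 q [-0.39 -0.09  1.71 -0.    1.52 -0.51]
t 22.63 tcp [ 441.9 -121.1  125.3] jawdir 7.1 zax [-0. -0. -1.] F [-0.7 -0.6 -1.3] w 37.6 q [-0.39 -0.09  1.71 -0.    1.52 -0.51]
[278.53643288 266.69906854]
```

View pics/c15.png

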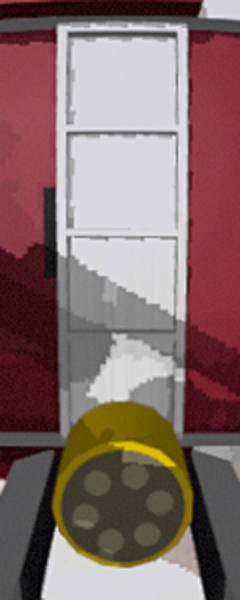

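Run:
```python
from h import *
T=c2w("wrist")
for p in [(122,27),(122,131),(121.5,236),(121,330)]: print(onz("wrist",(p[0]/2+220,p[1]/2+10),0.021,T).round(1))
for z in (.146,.149):print("roll",onz("wrist",(122/2+220,503/2+10),z,T).round(1))
```

```text
[423.2  40.4  21. ]
[429.1  -6.8  21. ]
[434.5 -52.5  21. ]
[439.4 -93.5  21. ]
roll [ 442.9 -118.6  146. ]
roll [ 442.8 -117.2  149. ]
```

```bash
python3 -m creep '[{"jaw":0.3,"dp":[0,-1,-25],"turn":0},{"jaw":0.3,"dp":[0,-1.5,-50],"turn":0},{"jaw":0.3,"dp":[0,-1.5,-70],"turn":0},{"jaw":0.3,"dp":[0,-1.5,-80],"turn":0},{"jaw":0.3,"dp":[0,-1.5,-82],"turn":0}]'
python3 -m creep '[{"jaw":0.3,"dp":[0,0,0],"turn":0},{"jaw":0.3,"dp":[0,0,0],"turn":0},{"jaw":0.3,"dp":[0,0,0],"turn":0},{"jaw":0.3,"dp":[0,0,0],"turn":0},{"jaw":0.3,"dp":[0,0,0],"turn":0}]'
python3 - <<'E'
from h import *
st();im,T=snap("wrist","w16");im,T=snap("scene","s16")
cv2.imwrite('pics/cs16.png',cv2.resize(im[150:280,180:340,::-1],None,fx=5,fy=4.5))
E
```

```text
time: 23.05
tcp_pos: [0.44, -0.1217, 0.0409]
tool_rot: [-0.002, 0.662, 0.749, -0.001]
ft_force: [0.6, -0.4, -1.7]
width: 0.0378
time: 23.47
tcp_pos: [0.4424, -0.122, 0.0446]
tool_rot: [0.001, 0.662, 0.75, 0.0]
ft_force: [0.9, -0.1, -0.1]
width: 0.0377
t 23.47 tcp [ 442.4 -122.    44.6] jawdir 7.1 zax [ 0.002 -0.001 -1.   ] F [ 0.9 -0.1 -0.1] w 37.7 q [-0.39 -0.03  1.81  0.    1.35 -0.52]
```

View pics/w16.png

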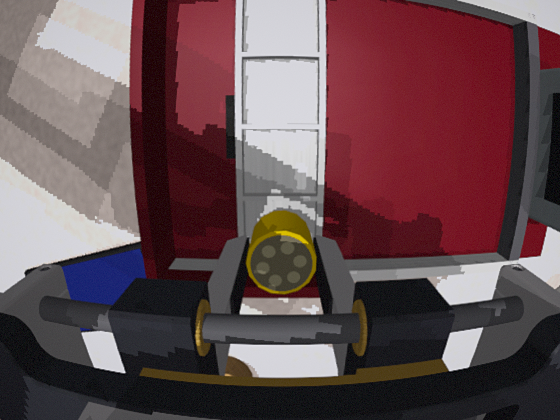

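View pics/cs16.png

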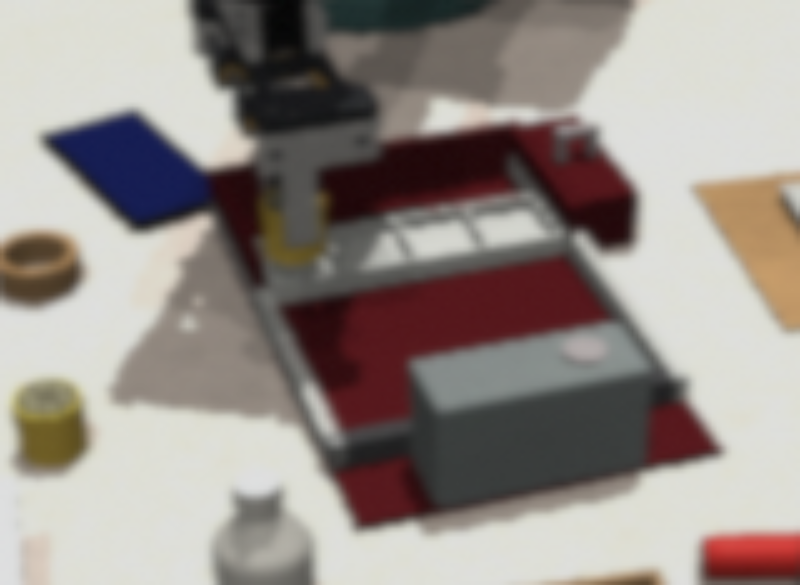

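Run:
```python
import cv2
a=cv2.imread('pics/w16.png')[100:300,210:350]
cv2.imwrite('pics/c16.png',cv2.resize(a,None,fx=3,fy=3,interpolation=cv2.INTER_CUBIC))
```

```text
(no output)
```

View pics/c16.png

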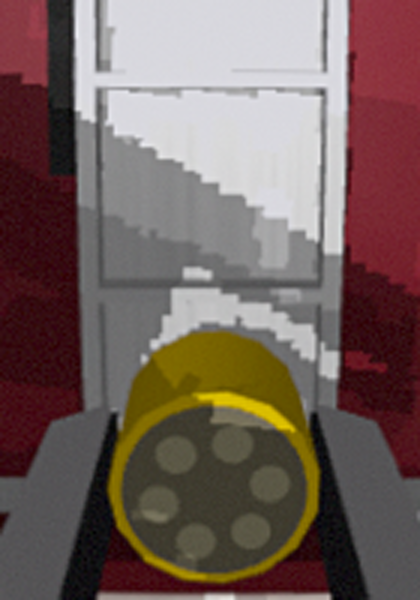

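Run:
```python
from h import *
T=c2w("wrist")
for p in [(213,81),(211,291),(211,284)]: print(onz("wrist",(p[0]/3+210,p[1]/3+100),0.021,T).round(1))
for z in (.066,.069):print("roll",onz("wrist",(214/3+210,486/3+100),z,T).round(1))
```

```text
[434.5 -50.7  21. ]
[439.5 -94.8  21. ]
[439.4 -93.2  21. ]
roll [ 443.1 -119.    66. ]
roll [ 443.  -117.6   69. ]
```

```bash
python3 -m creep '[{"jaw":0.3,"dp":[0,0.5,-4],"turn":0},{"jaw":0.3,"dp":[0,0.5,-8],"turn":0},{"jaw":0.3,"dp":[0,0.5,-11],"turn":0},{"jaw":0.3,"dp":[0,0.5,-14],"turn":0},{"jaw":0.3,"dp":[0,0.5,-16],"turn":0}]'
python3 -c "
from h import *
st();im,T=snap('wrist','w17');st()"
```

```text
time: 23.98
tcp_pos: [0.4413, -0.1211, 0.0282]
tool_rot: [-0.001, 0.662, 0.75, -0.0]
ft_force: [-6.6, 2.4, 17.4]
width: 0.0374
t 23.98 tcp [ 441.3 -121.1   28.2] jawdir 7.1 zax [-0.001  0.    -1.   ] F [-6.6  2.4 17.4] w 37.4 q [-0.39 -0.01  1.83 -0.    1.32 -0.52]
t 24.03 tcp [ 441.3 -121.1   28.2] jawdir 7.1 zax [-0.001  0.    -1.   ] F [-2.8  1.   5. ] w 37.5 q [-0.39 -0.01  1.83 -0.    1.32 -0.52]
```

View pics/w17.png

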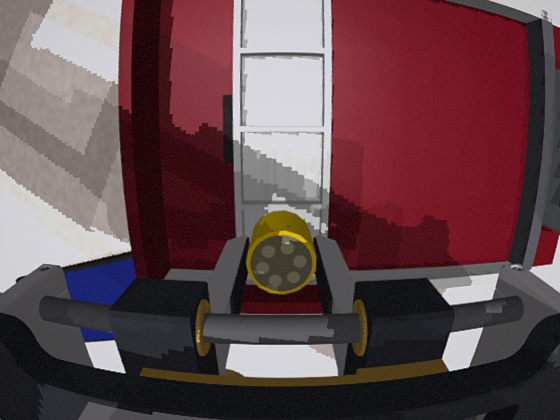

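It seated at TCP z 28.2 mm with floor contact. Release, rise and check.

```bash
python3 -m creep '[{"jaw":0.45,"dp":[0,0,0],"turn":0},{"jaw":0.6,"dp":[0,0,0],"turn":0},{"jaw":0.6,"dp":[0,0,0],"turn":0},{"jaw":0.6,"dp":[0,0,0],"turn":0},{"jaw":0.6,"dp":[0,0,0],"turn":0}]'
python3 -m creep '[{"jaw":0.6,"dp":[0,0,15],"turn":0},{"jaw":0.6,"dp":[0,0,40],"turn":0},{"jaw":0.6,"dp":[0,0,75],"turn":0},{"jaw":0.6,"dp":[3,-20,110],"turn":0},{"jaw":0.6,"dp":[10,-50,130],"turn":0}]'
python3 -m creep '[{"jaw":0.6,"dp":[20,-20,10],"turn":0},{"jaw":0.6,"dp":[50,-40,10],"turn":0},{"jaw":0.6,"dp":[80,-60,10],"turn":0},{"jaw":0.6,"dp":[110,-80,10],"turn":0},{"jaw":0.6,"dp":[136,-100,0],"turn":0}]'
python3 -m creep '[{"jaw":0.6,"dp":[0,0,-20],"turn":0},{"jaw":0.6,"dp":[0,0,-40],"turn":0},{"jaw":0.6,"dp":[0,0,-50],"turn":0},{"jaw":0.6,"dp":[0,0,-50],"turn":0},{"jaw":0.6,"dp":[0,0,-50],"turn":0}]'
python3 - <<'E'
from h import *
st();im,T=snap("wrist","w18");st()
im,T=snap("scene","s18")
cv2.imwrite('pics/cs18.png',cv2.resize(im[150:280,140:340,::-1],None,fx=4,fy=4))
E
```

```text
time: 24.45
tcp_pos: [0.4416, -0.1212, 0.0272]
tool_rot: [-0.0, 0.662, 0.75, -0.0]
ft_force: [0.6, 0.4, -0.2]
width: 0.0564
time: 24.87
tcp_pos: [0.4528, -0.1706, 0.1618]
tool_rot: [0.003, 0.66, 0.751, 0.001]
ft_force: [0.1, -0.4, -0.0]
width: 0.0562
time: 25.28
tcp_pos: [0.5903, -0.2728, 0.1594]
tool_rot: [0.002, 0.662, 0.75, 0.001]
ft_force: [-0.7, 0.1, 0.4]
width: 0.0562
time: 25.7
tcp_pos: [0.5872, -0.2709, 0.1071]
tool_rot: [-0.001, 0.662, 0.75, -0.0]
ft_force: [-0.1, 1.0, 0.4]
width: 0.0566
t 25.7 tcp [ 587.2 -270.9  107.1] jawdir 7.1 zax [-0.001  0.001 -1.   ] F [-0.1  1.   0.4] w 56.6 q [-0.52  0.34  1.27  0.    1.54 -0.64]
t 25.75 tcp [ 587.9 -271.2  108.6] jawdir 7.1 zax [ 0.001 -0.001 -1.   ] F [ 0.2 -0.6 -0.1] w 56.5 q [-0.52  0.34  1.27  0.    1.54 -0.64]
```

View pics/w18.png

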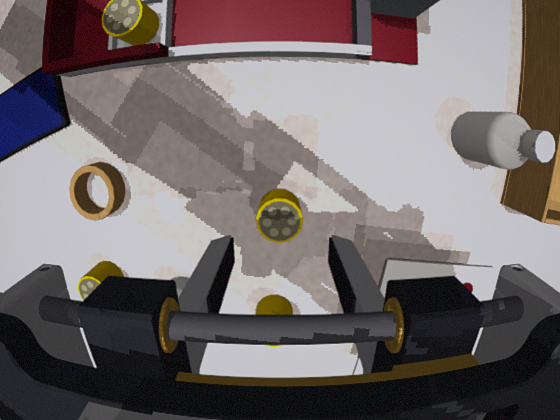

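View pics/cs18.png

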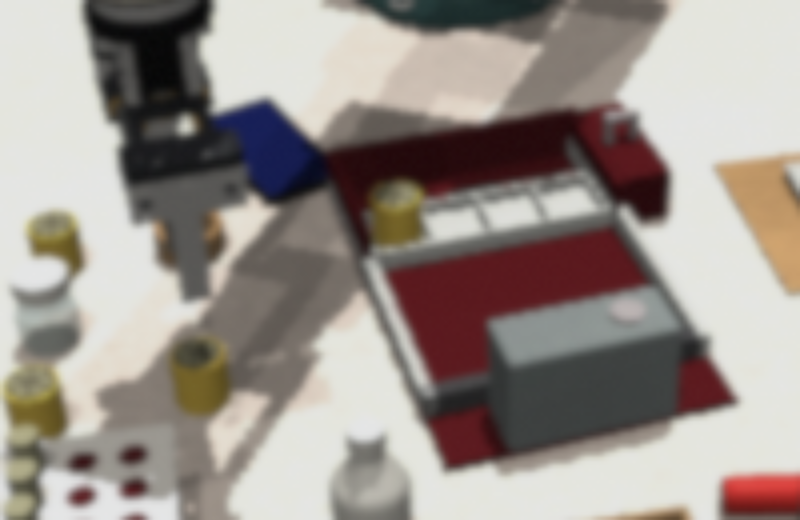

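Roll A stands upright in the end pocket. Roll B's top is at (279,219).

Run:
```python
from h import *
st()
T=c2w("wrist");print(onz("wrist",(279.5,219.5),0.04,T).round(1))
```

```text
t 25.8 tcp [ 588.2 -271.5  109.4] jawdir 7.1 zax [ 0.003 -0.001 -1.   ] F [ 0.1  0.3 -0.3] w 56.5 q [-0.52  0.34  1.27  0.    1.54 -0.64]
[ 588.8 -273.9   40. ]
```

```bash
python3 -m creep '[{"jaw":0.6,"dp":[0.5,-3,-30],"turn":0},{"jaw":0.6,"dp":[0.5,-3,-60],"turn":0},{"jaw":0.6,"dp":[0.5,-3,-82],"turn":0},{"jaw":0.6,"dp":[0.5,-3,-93],"turn":0},{"jaw":0.6,"dp":[0.5,-3,-93],"turn":0}]'
python3 -m creep '[{"jaw":0.3,"dp":[0,0,0],"turn":0},{"jaw":0.3,"dp":[0,0,0],"turn":0},{"jaw":0.3,"dp":[0,0,0],"turn":0},{"jaw":0.3,"dp":[0,0,0],"turn":0},{"jaw":0.3,"dp":[0,0,0],"turn":0}]' 20
python3 -c "
from h import *
st()"
```

```text
time: 26.22
tcp_pos: [0.5867, -0.2733, 0.0125]
tool_rot: [-0.002, 0.662, 0.75, -0.0]
ft_force: [-0.6, 0.0, 0.2]
width: 0.0563
time: 26.63
tcp_pos: [0.5895, -0.2751, 0.0172]
tool_rot: [0.002, 0.662, 0.75, 0.0]
ft_force: [-1.5, -0.8, 5.5]
width: 0.0375
t 26.63 tcp [ 589.5 -275.1   17.2] jawdir 7.1 zax [ 0.004 -0.002 -1.   ] F [-1.5 -0.8  5.5] w 37.5 q [-0.52  0.4   1.37 -0.    1.37 -0.65]
```

```bash
python3 -m creep '[{"jaw":0.3,"dp":[0,0,20],"turn":0},{"jaw":0.3,"dp":[0,0,50],"turn":0},{"jaw":0.3,"dp":[-5,5,80],"turn":0},{"jaw":0.3,"dp":[-20,20,100],"turn":0},{"jaw":0.3,"dp":[-40,44,105],"turn":0}]'
python3 -m creep '[{"jaw":0.3,"dp":[-24,32,0],"turn":0},{"jaw":0.3,"dp":[-48,64,0],"turn":0},{"jaw":0.3,"dp":[-72,96,0],"turn":0},{"jaw":0.3,"dp":[-96,126,0],"turn":0},{"jaw":0.3,"dp":[-113,155,0],"turn":0}]'
python3 -m creep '[{"jaw":0.3,"dp":[0,0,-15],"turn":0},{"jaw":0.3,"dp":[0,0,-35],"turn":0},{"jaw":0.3,"dp":[0,0,-55],"turn":0},{"jaw":0.3,"dp":[0,0,-72],"turn":0},{"jaw":0.3,"dp":[0,0,-76],"turn":0}]'
python3 -m creep '[{"jaw":0.3,"dp":[0,0,0],"turn":0},{"jaw":0.3,"dp":[0,0,0],"turn":0},{"jaw":0.3,"dp":[0,0,0],"turn":0},{"jaw":0.3,"dp":[0,0,0],"turn":0},{"jaw":0.3,"dp":[0,0,0],"turn":0}]'
python3 - <<'E'
from h import *
st();im,T=snap("wrist","w19");st()
cv2.imwrite('pics/c19.png',cv2.resize(im[60:300,210:350,::-1],None,fx=2.5,fy=2.5,interpolation=cv2.INTER_CUBIC))
E
```

```text
time: 27.05
tcp_pos: [0.5507, -0.2326, 0.1246]
tool_rot: [0.005, 0.662, 0.749, 0.001]
ft_force: [1.3, 0.2, -0.3]
width: 0.0375
time: 27.47
tcp_pos: [0.433, -0.0737, 0.1193]
tool_rot: [-0.0, 0.662, 0.75, 0.0]
ft_force: [-0.3, 0.5, -1.2]
width: 0.0376
time: 27.88
tcp_pos: [0.4328, -0.0743, 0.0406]
tool_rot: [-0.002, 0.662, 0.75, -0.001]
ft_force: [-0.8, -0.2, -0.7]
width: 0.0379
time: 28.3
tcp_pos: [0.436, -0.0756, 0.0446]
tool_rot: [0.001, 0.662, 0.75, 0.0]
ft_force: [1.0, -0.0, -0.7]
width: 0.0379
t 28.3 tcp [436.  -75.6  44.6] jawdir 7.1 zax [ 0.002 -0.001 -1.   ] F [ 1.  -0.  -0.7] w 37.9 q [-0.3  -0.06  1.85  0.    1.35 -0.42]
t 28.35 tcp [435.8 -75.5  44.3] jawdir 7.1 zax [ 0.002 -0.001 -1.   ] F [-0.5 -1.  -1.3] w 37.9 q [-0.3  -0.06  1.85  0.    1.35 -0.42]
```

View pics/c19.png

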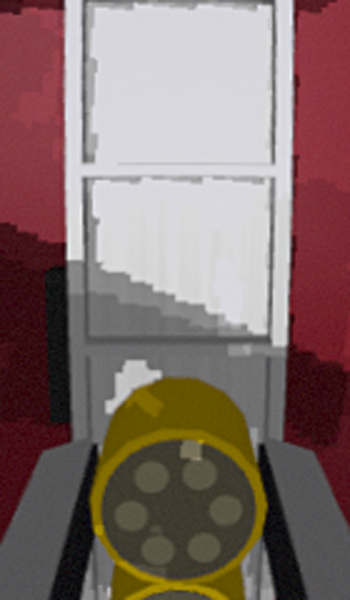

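The geometry matches the first placing (divider row 196, roll top row 263). I'll lower it.

```bash
python3 -m creep '[{"jaw":0.3,"dp":[0,0,-4],"turn":0},{"jaw":0.3,"dp":[0,0,-8],"turn":0},{"jaw":0.3,"dp":[0,0,-11],"turn":0},{"jaw":0.3,"dp":[0,0,-14],"turn":0},{"jaw":0.3,"dp":[0,0,-16],"turn":0}]'
python3 -c "
from h import *
st()"
```

```text
time: 28.77
tcp_pos: [0.4347, -0.0751, 0.028]
tool_rot: [-0.001, 0.662, 0.75, -0.0]
ft_force: [-6.8, 1.0, 16.2]
width: 0.0378
t 28.77 tcp [434.7 -75.1  28. ] jawdir 7.1 zax [-0.001  0.    -1.   ] F [-6.8  1.  16.2] w 37.8 q [-0.3  -0.05  1.87 -0.    1.32 -0.42]
```

Seated at z 28. Release and go look at roll D.

```bash
python3 -m creep '[{"jaw":0.45,"dp":[0,0,0],"turn":0},{"jaw":0.6,"dp":[0,0,0],"turn":0},{"jaw":0.6,"dp":[0,0,0],"turn":0},{"jaw":0.6,"dp":[0,0,0],"turn":0},{"jaw":0.6,"dp":[0,0,0],"turn":0}]'
python3 -m creep '[{"jaw":0.6,"dp":[0,0,15],"turn":0},{"jaw":0.6,"dp":[0,0,40],"turn":0},{"jaw":0.6,"dp":[0,0,75],"turn":0},{"jaw":0.6,"dp":[10,-20,105],"turn":0},{"jaw":0.6,"dp":[25,-50,125],"turn":0}]'
python3 -m creep '[{"jaw":0.6,"dp":[18,-33,0],"turn":0},{"jaw":0.6,"dp":[36,-66,0],"turn":0},{"jaw":0.6,"dp":[54,-99,0],"turn":0},{"jaw":0.6,"dp":[72,-132,0],"turn":0},{"jaw":0.6,"dp":[90,-165,0],"turn":0}]'
python3 -m creep '[{"jaw":0.6,"dp":[18,-33,0],"turn":0},{"jaw":0.6,"dp":[36,-66,0],"turn":0},{"jaw":0.6,"dp":[42,-88,-15],"turn":0},{"jaw":0.6,"dp":[42,-88,-40],"turn":0},{"jaw":0.6,"dp":[42,-88,-45],"turn":0}]'
python3 -m creep '[{"jaw":0.6,"dp":[0,0,0],"turn":0},{"jaw":0.6,"dp":[0,0,0],"turn":0},{"jaw":0.6,"dp":[0,0,0],"turn":0},{"jaw":0.6,"dp":[0,0,0],"turn":0},{"jaw":0.6,"dp":[0,0,0],"turn":0}]'
python3 - <<'E'
from h import *
st();im,T=snap("wrist","w20");st()
im,T=snap("scene","s20")
cv2.imwrite('pics/cs20.png',cv2.resize(im[150:280,140:340,::-1],None,fx=4,fy=4))
E
```

```text
time: 29.18
tcp_pos: [0.4351, -0.0752, 0.0273]
tool_rot: [-0.0, 0.662, 0.75, 0.0]
ft_force: [-0.1, -0.3, 0.7]
width: 0.0561
time: 29.6
tcp_pos: [0.461, -0.1243, 0.1561]
tool_rot: [0.002, 0.66, 0.751, 0.001]
ft_force: [1.2, -0.8, 1.0]
width: 0.0564
time: 30.02
tcp_pos: [0.5508, -0.2919, 0.1521]
tool_rot: [-0.0, 0.662, 0.75, 0.0]
ft_force: [-0.1, -0.6, -0.5]
width: 0.0564
time: 30.43
tcp_pos: [0.5903, -0.3785, 0.1015]
tool_rot: [-0.004, 0.662, 0.749, -0.0]
ft_force: [0.4, 0.3, -0.8]
width: 0.0562
time: 30.85
tcp_pos: [0.5929, -0.3781, 0.1097]
tool_rot: [0.002, 0.661, 0.75, 0.0]
ft_force: [0.2, -0.2, -0.1]
width: 0.0562
t 30.85 tcp [ 592.9 -378.1  109.7] jawdir 7.2 zax [ 0.003 -0.002 -1.   ] F [ 0.2 -0.2 -0.1] w 56.2 q [-0.65  0.46  1.1   0.    1.58 -0.77]
t 30.9 tcp [ 592.7 -378.1  109.4] jawdir 7.2 zax [ 0.002 -0.002 -1.   ] F [ 0.2  0.7 -0.2] w 56.2 q [-0.65  0.46  1.1   0.    1.58 -0.77]
```

View pics/w20.png

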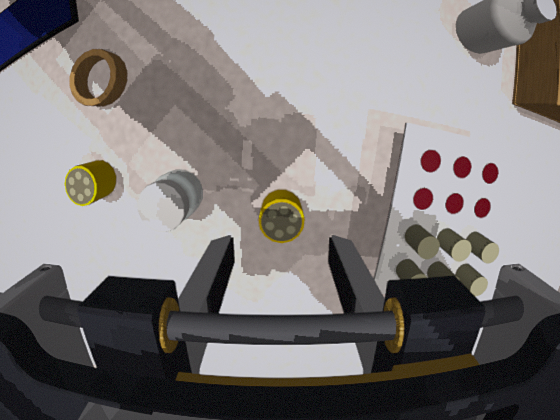

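View pics/cs20.png

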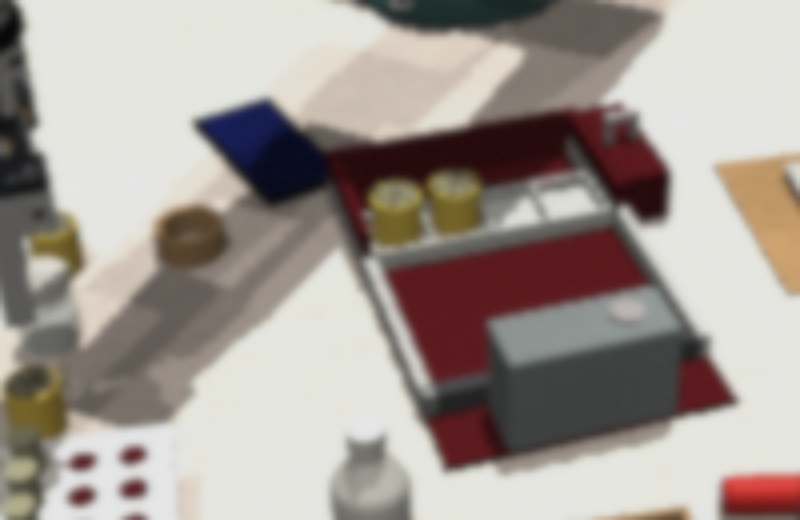

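Rolls A and B are upright in place. Roll D's top is at (281.5,218.5), with clear room for the fingers.

Run:
```python
from h import *
st()
T=c2w("wrist");print(onz("wrist",(281.5,218.5),0.04,T).round(1))
```

```text
t 30.95 tcp [ 592.6 -378.1  109. ] jawdir 7.2 zax [ 0.002 -0.001 -1.   ] F [-0.2  0.   0.3] w 56.1 q [-0.65  0.46  1.1   0.    1.58 -0.77]
[ 594.5 -379.3   40. ]
```

Target TCP (594,-380,15.5).

```bash
python3 -m creep '[{"jaw":0.6,"dp":[1.5,-2,-30],"turn":0},{"jaw":0.6,"dp":[1.5,-2,-60],"turn":0},{"jaw":0.6,"dp":[1.5,-2,-82],"turn":0},{"jaw":0.6,"dp":[1.5,-2,-92],"turn":0},{"jaw":0.6,"dp":[1.5,-2,-92],"turn":0}]'
python3 -m creep '[{"jaw":0.3,"dp":[0,0,0],"turn":0},{"jaw":0.3,"dp":[0,0,0],"turn":0},{"jaw":0.3,"dp":[0,0,0],"turn":0},{"jaw":0.3,"dp":[0,0,0],"turn":0},{"jaw":0.3,"dp":[0,0,0],"turn":0}]' 20
python3 -c "
from h import *
st()"
```

```text
time: 31.37
tcp_pos: [0.5918, -0.3787, 0.0118]
tool_rot: [-0.003, 0.662, 0.75, -0.0]
ft_force: [0.0, 0.7, 0.6]
width: 0.0564
time: 31.78
tcp_pos: [0.5949, -0.3813, 0.0183]
tool_rot: [0.002, 0.662, 0.75, 0.0]
ft_force: [0.5, 0.3, 4.1]
width: 0.0376
t 31.78 tcp [ 594.9 -381.3   18.3] jawdir 7.1 zax [ 0.004 -0.003 -1.   ] F [0.5 0.3 4.1] w 37.6 q [-0.65  0.52  1.2  -0.    1.42 -0.77]
```

```bash
python3 -m creep '[{"jaw":0.3,"dp":[0,0,20],"turn":0},{"jaw":0.3,"dp":[0,0,50],"turn":0},{"jaw":0.3,"dp":[0,5,80],"turn":0},{"jaw":0.3,"dp":[-8,20,100],"turn":0},{"jaw":0.3,"dp":[-20,44,105],"turn":0}]'
python3 -m creep '[{"jaw":0.3,"dp":[-16,34,0],"turn":0},{"jaw":0.3,"dp":[-32,68,0],"turn":0},{"jaw":0.3,"dp":[-48,102,0],"turn":0},{"jaw":0.3,"dp":[-64,136,0],"turn":0},{"jaw":0.3,"dp":[-80,170,0],"turn":0}]'
python3 -m creep '[{"jaw":0.3,"dp":[-16,34,0],"turn":0},{"jaw":0.3,"dp":[-32,68,0],"turn":0},{"jaw":0.3,"dp":[-48,100,0],"turn":0},{"jaw":0.3,"dp":[-60,125,0],"turn":0},{"jaw":0.3,"dp":[-64,136,0],"turn":0}]'
python3 -m creep '[{"jaw":0.3,"dp":[0,0,-15],"turn":0},{"jaw":0.3,"dp":[0,0,-35],"turn":0},{"jaw":0.3,"dp":[0,0,-55],"turn":0},{"jaw":0.3,"dp":[0,0,-72],"turn":0},{"jaw":0.3,"dp":[0,0,-76],"turn":0}]'
python3 -m creep '[{"jaw":0.3,"dp":[0,0,0],"turn":0},{"jaw":0.3,"dp":[0,0,0],"turn":0},{"jaw":0.3,"dp":[0,0,0],"turn":0},{"jaw":0.3,"dp":[0,0,0],"turn":0},{"jaw":0.3,"dp":[0,0,0],"turn":0}]'
python3 - <<'E'
from h import *
st();im,T=snap("wrist","w21");st()
cv2.imwrite('pics/c21.png',cv2.resize(im[60:300,210:350,::-1],None,fx=2.5,fy=2.5,interpolation=cv2.INTER_CUBIC))
E
```

```text
time: 32.2
tcp_pos: [0.5758, -0.339, 0.1261]
tool_rot: [0.005, 0.662, 0.749, 0.0]
ft_force: [1.2, -0.0, 0.4]
width: 0.0379
time: 32.62
tcp_pos: [0.4925, -0.1647, 0.1206]
tool_rot: [0.0, 0.662, 0.75, 0.0]
ft_force: [0.0, -0.2, 0.1]
width: 0.0377
time: 33.03
tcp_pos: [0.4278, -0.0275, 0.1208]
tool_rot: [-0.0, 0.661, 0.751, 0.001]
ft_force: [-0.7, 0.0, -0.5]
width: 0.0377
time: 33.45
tcp_pos: [0.4277, -0.0302, 0.0417]
tool_rot: [-0.002, 0.662, 0.75, -0.001]
ft_force: [-0.7, 0.4, -1.0]
width: 0.0374
time: 33.87
tcp_pos: [0.4305, -0.0305, 0.0456]
tool_rot: [0.001, 0.662, 0.75, 0.001]
ft_force: [-0.5, 0.1, -0.9]
width: 0.0377
t 33.87 tcp [430.5 -30.5  45.6] jawdir 7.1 zax [ 0.002 -0.    -1.   ] F [-0.5  0.1 -0.9] w 37.7 q [-0.2  -0.09  1.87 -0.    1.36 -0.33]
t 33.92 tcp [430.3 -30.4  45.4] jawdir 7.1 zax [ 0.002 -0.    -1.   ] F [ 0.4 -0.3 -1. ] w 37.7 q [-0.2  -0.09  1.87 -0.    1.36 -0.33]
```

View pics/c21.png

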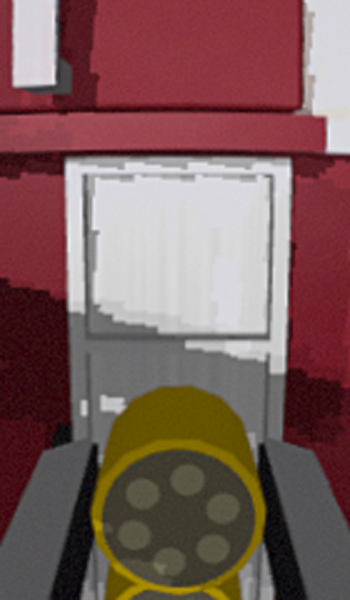

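Compared with the last placing, the roll sits about 2 mm too far to −y, so I'll shift +1.8 mm and lower.

```bash
python3 -m creep '[{"jaw":0.3,"dp":[0,1.8,0],"turn":0},{"jaw":0.3,"dp":[0,1.8,-4],"turn":0},{"jaw":0.3,"dp":[0,1.8,-8],"turn":0},{"jaw":0.3,"dp":[0,1.8,-12],"turn":0},{"jaw":0.3,"dp":[0,1.8,-16.5],"turn":0}]'
python3 -c "
from h import *
st()"
```

```text
time: 34.33
tcp_pos: [0.4294, -0.0284, 0.0285]
tool_rot: [-0.0, 0.662, 0.75, -0.0]
ft_force: [-7.9, 0.8, 27.0]
width: 0.0374
t 34.33 tcp [429.4 -28.4  28.5] jawdir 7.1 zax [-0.001 -0.    -1.   ] F [-7.9  0.8 27. ] w 37.4 q [-0.2  -0.07  1.89 -0.    1.32 -0.32]
```

```bash
python3 -m creep '[{"jaw":0.45,"dp":[0,0,0],"turn":0},{"jaw":0.6,"dp":[0,0,0],"turn":0},{"jaw":0.6,"dp":[0,0,0],"turn":0},{"jaw":0.6,"dp":[0,0,0],"turn":0},{"jaw":0.6,"dp":[0,0,0],"turn":0}]'
python3 -m creep '[{"jaw":0.6,"dp":[0,0,15],"turn":0},{"jaw":0.6,"dp":[0,0,40],"turn":0},{"jaw":0.6,"dp":[0,0,75],"turn":0},{"jaw":0.6,"dp":[0,-20,105],"turn":0},{"jaw":0.6,"dp":[0,-50,125],"turn":0}]'
python3 -m creep '[{"jaw":0.6,"dp":[-2,-36,0],"turn":0},{"jaw":0.6,"dp":[-4,-72,0],"turn":0},{"jaw":0.6,"dp":[-6,-108,0],"turn":0},{"jaw":0.6,"dp":[-8,-144,0],"turn":0},{"jaw":0.6,"dp":[-10,-180,0],"turn":0}]'
python3 -m creep '[{"jaw":0.6,"dp":[-2,-36,0],"turn":0},{"jaw":0.6,"dp":[-5,-72,0],"turn":0},{"jaw":0.6,"dp":[-5,-100,0],"turn":0},{"jaw":0.6,"dp":[-5,-113,-25],"turn":0},{"jaw":0.6,"dp":[-5,-113,-45],"turn":0}]'
python3 -m creep '[{"jaw":0.6,"dp":[0,0,0],"turn":0},{"jaw":0.6,"dp":[0,0,0],"turn":0},{"jaw":0.6,"dp":[0,0,0],"turn":0},{"jaw":0.6,"dp":[0,0,0],"turn":0},{"jaw":0.6,"dp":[0,0,0],"turn":0}]'
python3 - <<'E'
from h import *
st();im,T=snap("wrist","w22");st()
im,T=snap("scene","s22")
cv2.imwrite('pics/cs22.png',cv2.resize(im[150:280,140:340,::-1],None,fx=4,fy=4))
E
```

```text
time: 34.75
tcp_pos: [0.4295, -0.0284, 0.0278]
tool_rot: [-0.0, 0.662, 0.75, -0.0]
ft_force: [0.3, 0.2, -0.1]
width: 0.0564
time: 35.17
tcp_pos: [0.4308, -0.0777, 0.1563]
tool_rot: [0.002, 0.66, 0.751, 0.001]
ft_force: [1.0, -0.2, 0.3]
width: 0.0562
time: 35.58
tcp_pos: [0.4193, -0.2602, 0.153]
tool_rot: [0.0, 0.662, 0.75, 0.0]
ft_force: [0.9, 0.7, 0.4]
width: 0.0562
time: 36.0
tcp_pos: [0.4145, -0.3753, 0.1078]
tool_rot: [0.002, 0.663, 0.749, -0.001]
ft_force: [-0.4, 0.4, -0.6]
width: 0.0562
time: 36.42
tcp_pos: [0.4155, -0.3716, 0.1099]
tool_rot: [0.002, 0.661, 0.75, -0.0]
ft_force: [-0.6, -0.3, 0.4]
width: 0.0562
t 36.42 tcp [ 415.5 -371.6  109.9] jawdir 7.2 zax [ 0.002 -0.002 -1.   ] F [-0.6 -0.3  0.4] w 56.2 q [-0.83  0.14  1.5   0.    1.49 -0.96]
t 36.47 tcp [ 415.4 -371.6  109.7] jawdir 7.2 zax [ 0.002 -0.002 -1.   ] F [0.5 0.2 0.2] w 56.2 q [-0.83  0.14  1.5   0.    1.49 -0.96]
```

View pics/w22.png

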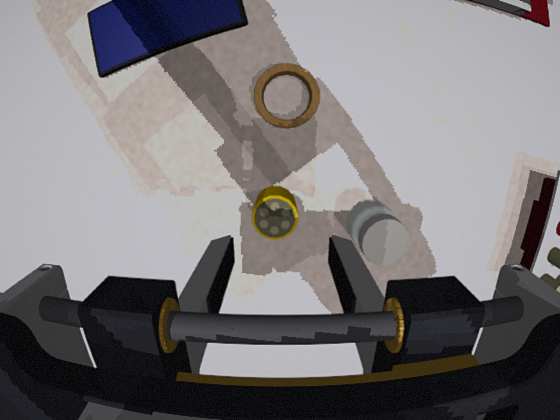

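View pics/cs22.png

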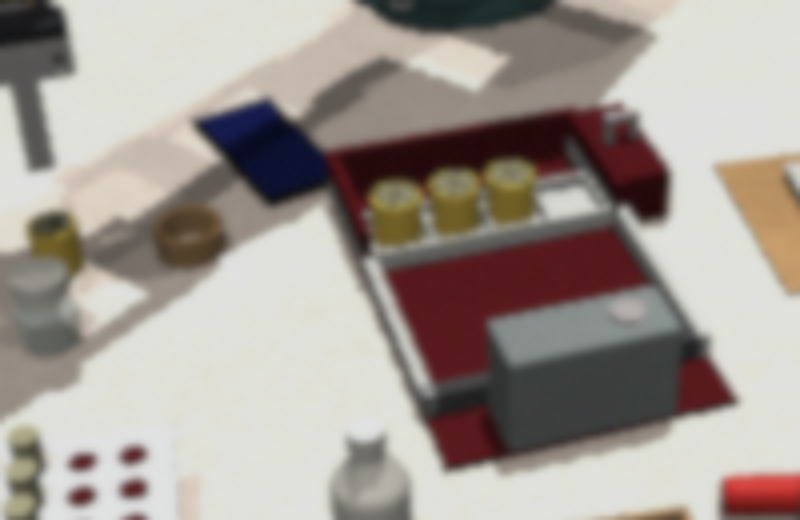

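Three rolls are upright in place. The last roll's top is at (275,216).

Run:
```python
from h import *
st()
T=c2w("wrist");print(onz("wrist",(275,216.5),0.04,T).round(1))
```

```text
t 36.52 tcp [ 415.3 -371.5  109.4] jawdir 7.2 zax [ 0.002 -0.002 -1.   ] F [-0.5  0.5 -1.4] w 56.4 q [-0.83  0.14  1.51  0.    1.49 -0.96]
[ 411.9 -371.9   40. ]
```

```bash
python3 -m creep '[{"jaw":0.6,"dp":[-3.5,-1,-30],"turn":0},{"jaw":0.6,"dp":[-3.5,-1,-60],"turn":0},{"jaw":0.6,"dp":[-3.5,-1,-82],"turn":0},{"jaw":0.6,"dp":[-3.5,-1,-92],"turn":0},{"jaw":0.6,"dp":[-3.5,-1,-92],"turn":0}]'
python3 -m creep '[{"jaw":0.3,"dp":[0,0,0],"turn":0},{"jaw":0.3,"dp":[0,0,0],"turn":0},{"jaw":0.3,"dp":[0,0,0],"turn":0},{"jaw":0.3,"dp":[0,0,0],"turn":0},{"jaw":0.3,"dp":[0,0,0],"turn":0}]' 20
python3 -c "
from h import *
st()"
```

```text
time: 36.93
tcp_pos: [0.4098, -0.3707, 0.0134]
tool_rot: [-0.003, 0.662, 0.75, 0.0]
ft_force: [0.1, -0.5, 0.3]
width: 0.0564
time: 37.35
tcp_pos: [0.4121, -0.3737, 0.0182]
tool_rot: [0.002, 0.662, 0.75, -0.0]
ft_force: [-0.5, -0.2, 4.3]
width: 0.0378
t 37.35 tcp [ 412.1 -373.7   18.2] jawdir 7.1 zax [ 0.003 -0.003 -1.   ] F [-0.5 -0.2  4.3] w 37.8 q [-0.84  0.21  1.61 -0.    1.31 -0.96]
```

```bash
python3 -m creep '[{"jaw":0.3,"dp":[0,0,20],"turn":0},{"jaw":0.3,"dp":[0,0,50],"turn":0},{"jaw":0.3,"dp":[0,5,80],"turn":0},{"jaw":0.3,"dp":[0,25,100],"turn":0},{"jaw":0.3,"dp":[0,54,105],"turn":0}]'
python3 -m creep '[{"jaw":0.3,"dp":[1,36,0],"turn":0},{"jaw":0.3,"dp":[2,72,0],"turn":0},{"jaw":0.3,"dp":[3,108,0],"turn":0},{"jaw":0.3,"dp":[4,144,0],"turn":0},{"jaw":0.3,"dp":[6,180,0],"turn":0}]'
python3 -m creep '[{"jaw":0.3,"dp":[1,36,0],"turn":0},{"jaw":0.3,"dp":[2,72,0],"turn":0},{"jaw":0.3,"dp":[4,108,0],"turn":0},{"jaw":0.3,"dp":[6,140,0],"turn":0},{"jaw":0.3,"dp":[6.5,156,0],"turn":0}]'
python3 -m creep '[{"jaw":0.3,"dp":[0,0,-15],"turn":0},{"jaw":0.3,"dp":[0,0,-35],"turn":0},{"jaw":0.3,"dp":[0,0,-55],"turn":0},{"jaw":0.3,"dp":[0,0,-72],"turn":0},{"jaw":0.3,"dp":[0,0,-76],"turn":0}]'
python3 -m creep '[{"jaw":0.3,"dp":[0,0,0],"turn":0},{"jaw":0.3,"dp":[0,0,0],"turn":0},{"jaw":0.3,"dp":[0,0,0],"turn":0},{"jaw":0.3,"dp":[0,0,0],"turn":0},{"jaw":0.3,"dp":[0,0,0],"turn":0}]'
python3 - <<'E'
from h import *
st();im,T=snap("wrist","w23");st()
cv2.imwrite('pics/c23.png',cv2.resize(im[60:300,210:350,::-1],None,fx=2.5,fy=2.5,interpolation=cv2.INTER_CUBIC))
E
```

```text
time: 37.77
tcp_pos: [0.4129, -0.3212, 0.1259]
tool_rot: [0.005, 0.663, 0.749, -0.0]
ft_force: [1.1, 0.4, -0.7]
width: 0.0377
time: 38.18
tcp_pos: [0.4166, -0.1367, 0.121]
tool_rot: [0.0, 0.662, 0.75, 0.0]
ft_force: [-0.5, 0.7, -0.4]
width: 0.0375
time: 38.6
tcp_pos: [0.4232, 0.0209, 0.1211]
tool_rot: [-0.0, 0.661, 0.751, 0.001]
ft_force: [0.8, 0.5, -1.0]
width: 0.0376
time: 39.02
tcp_pos: [0.421, 0.018, 0.0419]
tool_rot: [-0.002, 0.662, 0.75, -0.002]
ft_force: [-0.2, -0.4, -1.3]
width: 0.0374
time: 39.43
tcp_pos: [0.4245, 0.0174, 0.0461]
tool_rot: [0.001, 0.662, 0.75, 0.001]
ft_force: [-0.6, 0.3, -1.2]
width: 0.0379
t 39.43 tcp [424.5  17.4  46.1] jawdir 7.1 zax [ 0.002 -0.    -1.   ] F [-0.6  0.3 -1.2] w 37.9 q [-0.09 -0.11  1.89  0.    1.36 -0.22]
t 39.48 tcp [424.3  17.5  45.9] jawdir 7.1 zax [ 0.002 -0.    -1.   ] F [ 0.4 -1.5 -1.7] w 37.5 q [-0.09 -0.11  1.89  0.    1.36 -0.22]
```

View pics/c23.png

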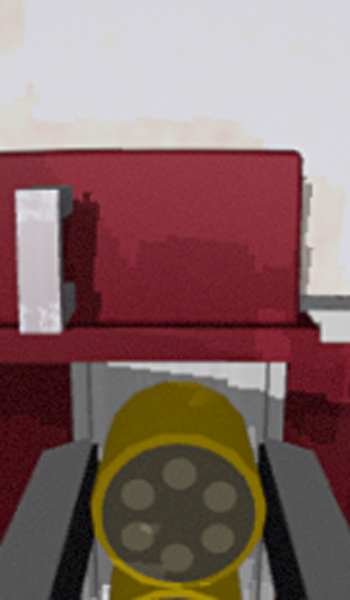

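```bash
python3 -m creep '[{"jaw":0.3,"dp":[0,-0.7,0],"turn":0},{"jaw":0.3,"dp":[0,-0.7,-4],"turn":0},{"jaw":0.3,"dp":[0,-0.7,-8],"turn":0},{"jaw":0.3,"dp":[0,-0.7,-12],"turn":0},{"jaw":0.3,"dp":[0,-0.7,-16.5],"turn":0}]'
python3 -c "
from h import *
st()"
```

```text
time: 39.9
tcp_pos: [0.4235, 0.0169, 0.0285]
tool_rot: [-0.0, 0.662, 0.75, -0.0]
ft_force: [-8.7, 0.3, 27.3]
width: 0.0376
t 39.9 tcp [423.5  16.9  28.5] jawdir 7.1 zax [-0. -0. -1.] F [-8.7  0.3 27.3] w 37.6 q [-0.09 -0.09  1.91 -0.    1.32 -0.22]
```

Seated. Release, rise, and inspect all four from above.

```bash
python3 -m creep '[{"jaw":0.45,"dp":[0,0,0],"turn":0},{"jaw":0.6,"dp":[0,0,0],"turn":0},{"jaw":0.6,"dp":[0,0,0],"turn":0},{"jaw":0.6,"dp":[0,0,0],"turn":0},{"jaw":0.6,"dp":[0,0,0],"turn":0}]'
python3 -m creep '[{"jaw":0.6,"dp":[0,0,15],"turn":0},{"jaw":0.6,"dp":[0,0,40],"turn":0},{"jaw":0.6,"dp":[0,0,75],"turn":0},{"jaw":0.5,"dp":[-10,0,105],"turn":7},{"jaw":0.3,"dp":[-20,-10,130],"turn":14}]'
python3 -m creep '[{"jaw":0,"dp":[-8,-15,10],"turn":7},{"jaw":0,"dp":[-16,-30,20],"turn":14},{"jaw":0,"dp":[-24,-45,30],"turn":21},{"jaw":0,"dp":[-28,-60,30],"turn":28},{"jaw":0,"dp":[-28,-65,30],"turn":35}]'
python3 -m creep '[{"jaw":0,"dp":[0,0,0],"turn":7},{"jaw":0,"dp":[0,0,0],"turn":14},{"jaw":0,"dp":[0,0,0],"turn":21},{"jaw":0,"dp":[0,0,0],"turn":28},{"jaw":0,"dp":[0,0,0],"turn":35}]'
python3 -m creep '[{"jaw":0,"dp":[0,0,0],"turn":6},{"jaw":0,"dp":[0,0,0],"turn":6},{"jaw":0,"dp":[0,0,0],"turn":6},{"jaw":0,"dp":[0,0,0],"turn":6},{"jaw":0,"dp":[0,0,0],"turn":6}]'
python3 - <<'E'
from h import *
st();im,T=snap("wrist","w24");st()
for l in ['carriage_center','push_pad','bay_rear','end_stop']:print(l,find('wrist',l,T))
im,T=snap("top","t24")
cv2.imwrite('pics/ct24.png',cv2.resize(im[225:325,215:345,::-1],None,fx=6,fy=6,interpolation=cv2.INTER_CUBIC))
E
```

```text
time: 40.32
tcp_pos: [0.4236, 0.0169, 0.0284]
tool_rot: [0.0, 0.662, 0.75, 0.0]
ft_force: [-0.8, -0.5, -0.4]
width: 0.0563
time: 40.73
tcp_pos: [0.404, 0.0077, 0.1608]
tool_rot: [0.001, 0.562, 0.827, 0.001]
ft_force: [0.4, -1.1, -0.5]
width: 0.0463
time: 41.15
tcp_pos: [0.3755, -0.0597, 0.1895]
tool_rot: [0.001, 0.289, 0.957, -0.0]
ft_force: [-0.1, 0.0, -0.5]
width: 0.0131
time: 41.57
tcp_pos: [0.3756, -0.0582, 0.1884]
tool_rot: [0.0, -0.013, 1.0, 0.0]
ft_force: [-0.1, 0.3, 0.1]
width: 0.0004
time: 41.98
tcp_pos: [0.3756, -0.0581, 0.1884]
tool_rot: [0.0, -0.061, 0.998, 0.0]
ft_force: [-0.2, 0.0, -0.0]
width: 0.0004
t 41.98 tcp [375.6 -58.1 188.4] jawdir 97.0 zax [-0.  0. -1.] F [-0.2  0.  -0. ] w 0.4 q [-0.3  -0.3   1.75  0.    1.69 -2.  ]
t 42.03 tcp [375.6 -58.1 188.4] jawdir 97.1 zax [ 0.  0. -1.] F [0.2 0.7 0.1] w 0.4 q [-0.3  -0.3   1.75  0.    1.69 -2.  ]
carriage_center [(0.86, [434.4, -50.1, 9.8])]
push_pad [(0.84, [403.1, -56.4, 9.9])]
bay_rear [(0.68, [353.2, -62.2, 24.9])]
end_stop [(0.71, [619.5, -25.9, 8.6])]
```

View pics/w24.png

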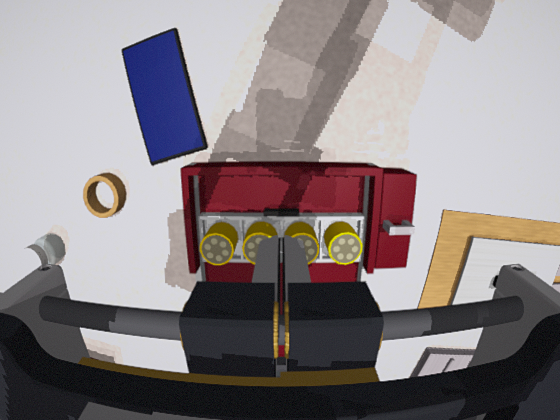

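View pics/ct24.png

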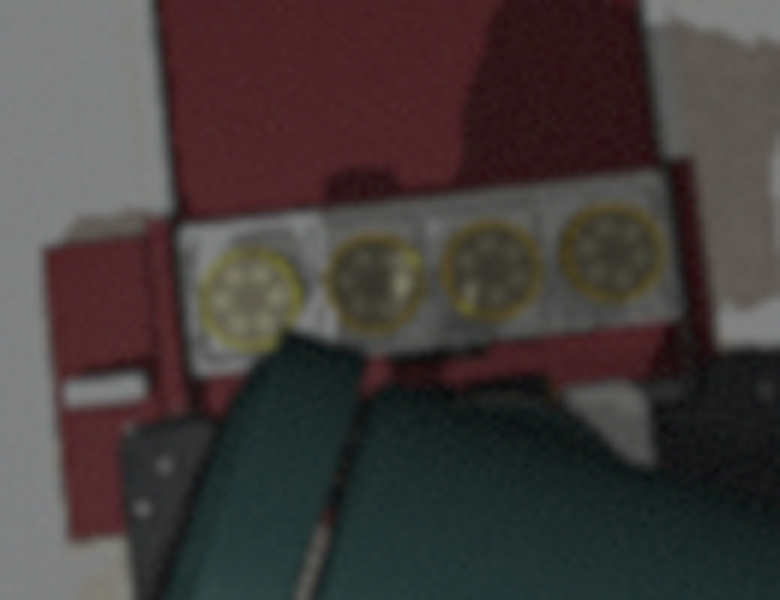

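All four rolls are aboard and upright. The pad is at about (281,212), with open floor behind it. I'll check the pad's lateral position.

Run:
```python
from h import *
a=cv2.imread('pics/w24.png')[150:290,170:390]
cv2.imwrite('pics/c24.png',cv2.resize(a,None,fx=3.6,fy=3.6,interpolation=cv2.INTER_CUBIC))
```

```text
(no output)
```

View pics/c24.png

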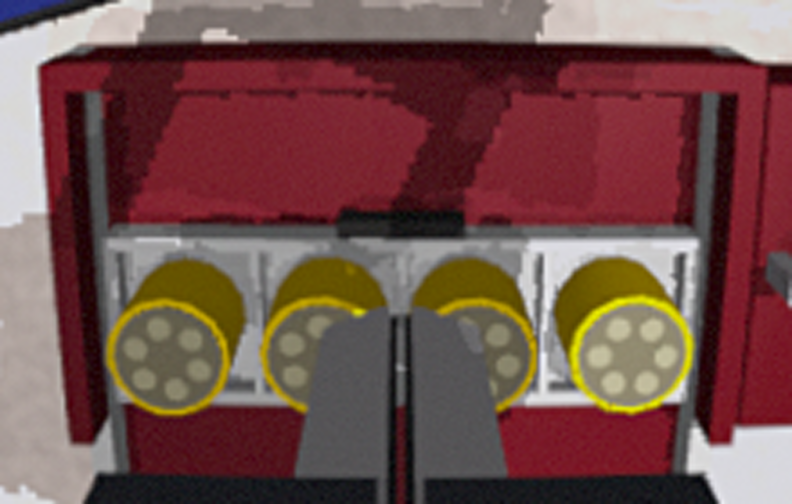

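Run:
```python
from h import *
T=c2w("wrist")
print(onz("wrist",(281.7,209.2),.021,T).round(1))
# rear wall top inner edge
print(onz("wrist",(403/3.6+170,92/3.6+150),.046,T).round(1))
```

```text
[397.9 -54.2  21. ]
[356.3 -59.2  46. ]
```

```bash
python3 -m creep '[{"jaw":0,"dp":[1,0.5,-30],"turn":0},{"jaw":0,"dp":[1,0.5,-60],"turn":0},{"jaw":0,"dp":[1,0.5,-90],"turn":0},{"jaw":0,"dp":[1,0.5,-115],"turn":0},{"jaw":0,"dp":[1,0.5,-125],"turn":0}]'
python3 -m creep '[{"jaw":0,"dp":[0,0,0],"turn":0},{"jaw":0,"dp":[0,0,-15],"turn":0},{"jaw":0,"dp":[0,0,-30],"turn":0},{"jaw":0,"dp":[0,0,-45],"turn":0},{"jaw":0,"dp":[0,0,-51],"turn":0}]'
python3 -c "
from h import *
st();im,T=snap('wrist','w25');st()"
```

```text
time: 42.7
tcp_pos: [0.374, -0.0568, 0.0597]
tool_rot: [-0.003, -0.062, 0.998, 0.001]
ft_force: [-0.2, -0.1, -0.6]
width: 0.0002
time: 43.12
tcp_pos: [0.377, -0.0577, 0.0127]
tool_rot: [0.0, -0.062, 0.998, -0.0]
ft_force: [-0.5, -0.6, -0.0]
width: 0.0005
t 43.12 tcp [377.  -57.7  12.7] jawdir 97.1 zax [ 0. -0. -1.] F [-0.5 -0.6 -0. ] w 0.5 q [-0.3  -0.17  2.02  0.    1.3  -2.  ]
t 43.17 tcp [376.5 -57.6  12. ] jawdir 97.1 zax [-0.001  0.    -1.   ] F [-0.7 -0.5 -0.3] w 0.5 q [-0.3  -0.17  2.02  0.    1.3  -2.  ]
```

View pics/w25.png

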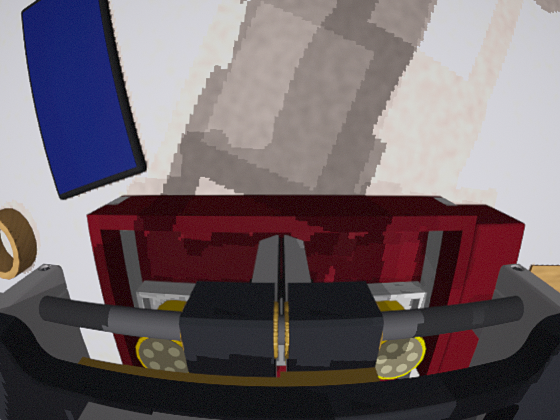

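The fingers are in the gap, with no contact. I'll push along station +x (0.993, 0.12) in gentle steps.

```bash
python3 -m creep '[{"jaw":0,"dp":[4,0.5,0],"turn":0},{"jaw":0,"dp":[8,1,0],"turn":0},{"jaw":0,"dp":[11,1.3,0],"turn":0},{"jaw":0,"dp":[14,1.7,0],"turn":0},{"jaw":0,"dp":[17,2,0],"turn":0}]'
python3 -m creep '[{"jaw":0,"dp":[3,0.4,0],"turn":0},{"jaw":0,"dp":[6,0.7,0],"turn":0},{"jaw":0,"dp":[10,1.2,0],"turn":0},{"jaw":0,"dp":[14,1.7,0],"turn":0},{"jaw":0,"dp":[18,2.2,0],"turn":0}]'
python3 -m creep '[{"jaw":0,"dp":[4,0.5,0],"turn":0},{"jaw":0,"dp":[8,1,0],"turn":0},{"jaw":0,"dp":[12,1.4,0],"turn":0},{"jaw":0,"dp":[16,1.9,0],"turn":0},{"jaw":0,"dp":[20,2.4,0],"turn":0}]'
python3 - <<'E'
from h import *
st();im,T=snap("scene","s26")
cv2.imwrite('pics/cs26.png',cv2.resize(im[150:280,180:340,::-1],None,fx=4,fy=4))
E
```

```text
time: 43.58
tcp_pos: [0.3919, -0.0561, 0.0131]
tool_rot: [-0.003, -0.062, 0.998, -0.0]
ft_force: [-8.2, -0.5, 5.7]
width: 0.0002
time: 44.0
tcp_pos: [0.4097, -0.0537, 0.0128]
tool_rot: [-0.003, -0.062, 0.998, -0.0]
ft_force: [-7.8, -0.5, 5.8]
width: 0.0006
time: 44.42
tcp_pos: [0.4296, -0.0513, 0.0128]
tool_rot: [-0.003, -0.062, 0.998, -0.0]
ft_force: [-7.9, -1.3, 5.3]
width: 0.0003
t 44.42 tcp [429.6 -51.3  12.8] jawdir 97.2 zax [-0.006 -0.001 -1.   ] F [-7.9 -1.3  5.3] w 0.3 q [-0.25 -0.04  1.9  -0.    1.29 -1.94]
```

View pics/cs26.png

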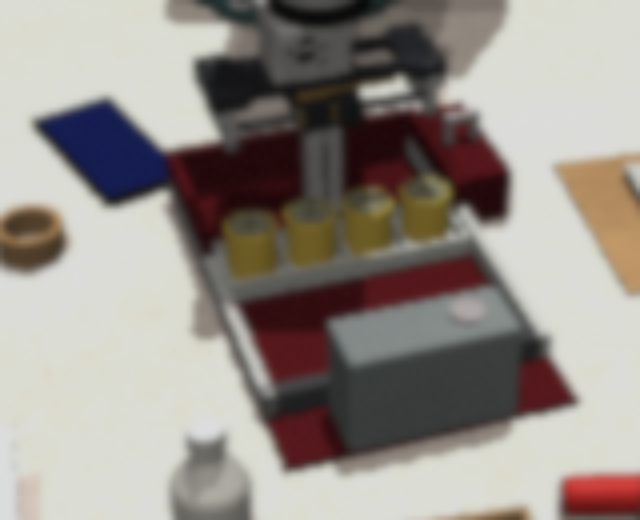

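The carriage is sliding straight at a steady 8 N with all rolls upright. Continuing.

```bash
python3 -m creep '[{"jaw":0,"dp":[5,0.6,0],"turn":0},{"jaw":0,"dp":[10,1.2,0],"turn":0},{"jaw":0,"dp":[15,1.8,0],"turn":0},{"jaw":0,"dp":[20,2.4,0],"turn":0},{"jaw":0,"dp":[25,3,0],"turn":0}]'
python3 -m creep '[{"jaw":0,"dp":[5,0.6,0],"turn":0},{"jaw":0,"dp":[10,1.2,0],"turn":0},{"jaw":0,"dp":[15,1.8,0],"turn":0},{"jaw":0,"dp":[20,2.4,0],"turn":0},{"jaw":0,"dp":[25,3,0],"turn":0}]'
python3 -m creep '[{"jaw":0,"dp":[5,0.6,0],"turn":0},{"jaw":0,"dp":[10,1.2,0],"turn":0},{"jaw":0,"dp":[15,1.8,0],"turn":0},{"jaw":0,"dp":[20,2.4,0],"turn":0},{"jaw":0,"dp":[25,3,0],"turn":0}]'
python3 -m creep '[{"jaw":0,"dp":[5,0.6,0],"turn":0},{"jaw":0,"dp":[10,1.2,0],"turn":0},{"jaw":0,"dp":[15,1.8,0],"turn":0},{"jaw":0,"dp":[20,2.4,0],"turn":0},{"jaw":0,"dp":[25,3,0],"turn":0}]'
python3 - <<'E'
from h import *
st();im,T=snap("scene","s27");im2,T=snap("wrist","w27")
cv2.imwrite('pics/cs27.png',cv2.resize(im[150:280,180:340,::-1],None,fx=4,fy=4))
E
```

```text
time: 44.88
tcp_pos: [0.4548, -0.0482, 0.0126]
tool_rot: [-0.003, -0.062, 0.998, -0.0]
ft_force: [-6.3, -1.7, 4.6]
width: 0.0006
time: 45.3
tcp_pos: [0.4798, -0.0452, 0.0126]
tool_rot: [-0.003, -0.062, 0.998, -0.0]
ft_force: [-6.4, -0.4, 4.7]
width: 0.0003
time: 45.72
tcp_pos: [0.5048, -0.0422, 0.0126]
tool_rot: [-0.003, -0.062, 0.998, -0.0]
ft_force: [-6.5, -1.2, 4.0]
width: 0.0004
time: 46.13
tcp_pos: [0.5298, -0.0392, 0.0126]
tool_rot: [-0.003, -0.062, 0.998, 0.0]
ft_force: [-7.3, -0.6, 4.5]
width: 0.0004
t 46.13 tcp [529.8 -39.2  12.6] jawdir 97.1 zax [-0.005 -0.    -1.   ] F [-7.3 -0.6  4.5] w 0.4 q [-0.18  0.17  1.67 -0.    1.3  -1.87]
```

View pics/cs27.png

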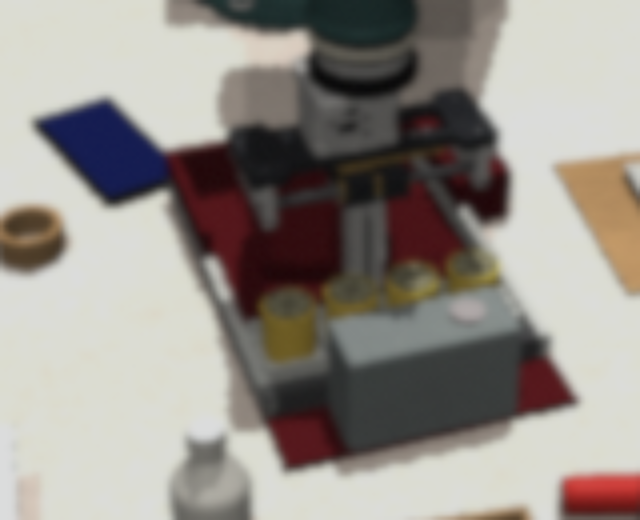

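About 21 mm remain. I'll finish slowly and watch for the force rise.

```bash
python3 -m creep '[{"jaw":0,"dp":[3,0.4,0],"turn":0},{"jaw":0,"dp":[6,0.7,0],"turn":0},{"jaw":0,"dp":[9,1.1,0],"turn":0},{"jaw":0,"dp":[12,1.4,0],"turn":0},{"jaw":0,"dp":[15,1.8,0],"turn":0}]'
python3 -m creep '[{"jaw":0,"dp":[1,0.1,0],"turn":0},{"jaw":0,"dp":[2,0.2,0],"turn":0},{"jaw":0,"dp":[3,0.4,0],"turn":0},{"jaw":0,"dp":[4,0.5,0],"turn":0},{"jaw":0,"dp":[5,0.6,0],"turn":0}]'
python3 -c "
from h import *
st()"
```

```text
time: 46.65
tcp_pos: [0.5449, -0.0374, 0.0126]
tool_rot: [-0.002, -0.062, 0.998, 0.0]
ft_force: [-7.2, -0.9, 3.9]
width: 0.0004
time: 47.07
tcp_pos: [0.5482, -0.0368, 0.0126]
tool_rot: [-0.004, -0.062, 0.998, 0.0]
ft_force: [-11.0, -0.3, 8.9]
width: 0.0005
t 47.07 tcp [548.2 -36.8  12.6] jawdir 97.1 zax [-0.008 -0.    -1.   ] F [-11.   -0.3   8.9] w 0.5 q [-0.17  0.21  1.63 -0.    1.31 -1.86]
```

```bash
python3 -m creep '[{"jaw":0,"dp":[0.6,0.1,0],"turn":0},{"jaw":0,"dp":[1.2,0.1,0],"turn":0},{"jaw":0,"dp":[1.8,0.2,0],"turn":0},{"jaw":0,"dp":[2.4,0.3,0],"turn":0},{"jaw":0,"dp":[3,0.4,0],"turn":0}]'
python3 - <<'E'
from h import *
st();im2,T=snap("wrist","w28");im,T=snap("top","t28")
cv2.imwrite('pics/ct28.png',cv2.resize(im[150:300,210:345,::-1],None,fx=4,fy=4,interpolation=cv2.INTER_CUBIC))
E
```

```text
time: 47.48
tcp_pos: [0.5483, -0.0368, 0.0126]
tool_rot: [-0.007, -0.062, 0.998, -0.0]
ft_force: [-18.4, -0.7, 14.3]
width: 0.0004
t 47.48 tcp [548.3 -36.8  12.6] jawdir 97.1 zax [-0.015 -0.001 -1.   ] F [-18.4  -0.7  14.3] w 0.4 q [-0.17  0.22  1.62 -0.    1.32 -1.86]
```

View pics/w28.png

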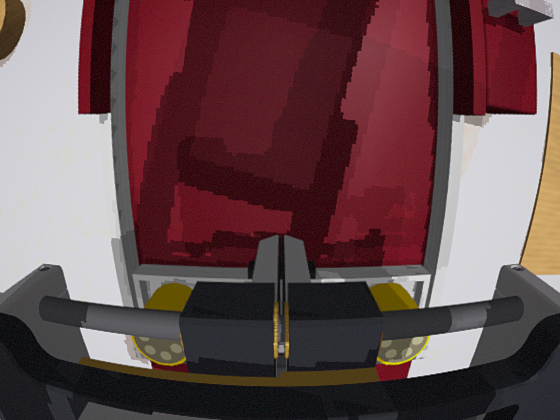

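View pics/ct28.png

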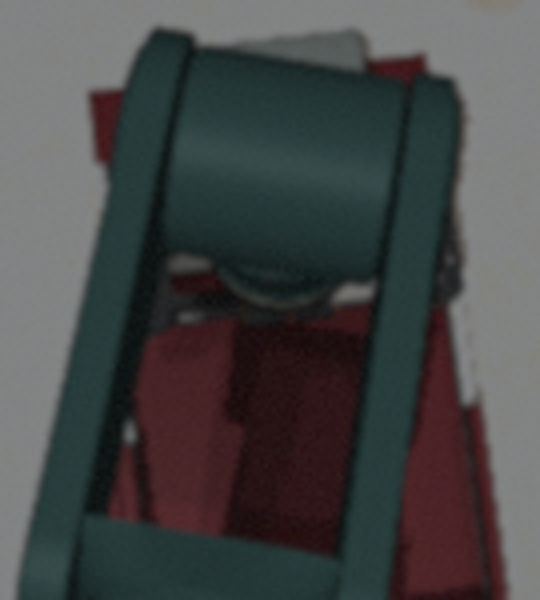

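It is stopped firm (no motion from 11 to 18 N) and square in the track. I'll back off, rise and verify.

```bash
python3 -m creep '[{"jaw":0,"dp":[-6,-0.7,0],"turn":0},{"jaw":0,"dp":[-16,-2,0],"turn":0},{"jaw":0,"dp":[-30,-4,0],"turn":0},{"jaw":0,"dp":[-45,-5,10],"turn":0},{"jaw":0,"dp":[-60,-7,40],"turn":0}]'
python3 -m creep '[{"jaw":0,"dp":[-20,0,35],"turn":0},{"jaw":0,"dp":[-40,0,70],"turn":0},{"jaw":0,"dp":[-60,0,105],"turn":0},{"jaw":0,"dp":[-80,0,140],"turn":0},{"jaw":0,"dp":[-90,0,160],"turn":0}]'
python3 -m creep '[{"jaw":0,"dp":[0,0,0],"turn":0},{"jaw":0,"dp":[0,0,0],"turn":0},{"jaw":0,"dp":[0,0,0],"turn":0},{"jaw":0,"dp":[0,0,0],"turn":0},{"jaw":0,"dp":[0,0,0],"turn":0}]'
python3 - <<'E'
from h import *
st();im2,T=snap("wrist","w29")
for l in ['carriage_center','end_stop','pin_grip','tray','lid_handle','sheet']:print(l,find('wrist',l,T))
im,T=snap("top","t29")
for l in ['carriage_center','end_stop','pin_grip','tray','lid_handle','sheet','jar','core','glue','driver']:print(l,find('top',l,T))
cv2.imwrite('pics/ct29.png',cv2.resize(im[150:300,210:345,::-1],None,fx=4,fy=4,interpolation=cv2.INTER_CUBIC))
E
```

```text
time: 48.0
tcp_pos: [0.4909, -0.0424, 0.0484]
tool_rot: [-0.004, -0.062, 0.998, 0.001]
ft_force: [-0.0, -0.3, 0.3]
width: 0.0005
time: 48.42
tcp_pos: [0.4048, -0.0434, 0.2174]
tool_rot: [0.004, -0.062, 0.998, -0.001]
ft_force: [1.0, 0.1, -0.2]
width: 0.0003
time: 48.83
tcp_pos: [0.4042, -0.043, 0.2102]
tool_rot: [-0.002, -0.062, 0.998, 0.001]
ft_force: [-0.8, 0.5, 0.2]
width: 0.0004
t 48.83 tcp [404.2 -43.  210.2] jawdir 97.1 zax [-0.004  0.001 -1.   ] F [-0.8  0.5  0.2] w 0.4 q [-0.25 -0.24  1.66  0.    1.72 -1.94]
carriage_center []
end_stop [(0.63, [619.2, -28.0, 10.5])]
pin_grip [(0.64, [682.6, 247.5, 16.8])]
tray [(0.81, [663.9, 247.9, -0.2])]
lid_handle [(0.95, [470.8, 308.1, 25.8]), (0.4, [430.5, -52.7, -1.6])]
sheet []
carriage_center [(0.59, [590.4, -32.2, 11.6])]
end_stop [(0.61, [619.5, -26.1, 16.1]), (0.61, [501.7, -378.2, 2.3])]
pin_grip [(0.71, [681.9, 247.3, 22.1])]
tray [(0.83, [662.7, 247.2, 0.8])]
lid_handle [(0.75, [578.6, 35.3, 32.7]), (0.71, [467.6, 305.0, 29.7])]
sheet [(0.44, [557.8, -30.9, 12.0])]
jar [(0.6, [499.6, -378.1, 0.6])]
core [(0.76, [404.4, -277.9, -2.1])]
glue [(0.77, [759.7, -172.1, 2.4])]
driver [(0.6, [778.8, 140.5, 2.8])]
```

View pics/w29.png

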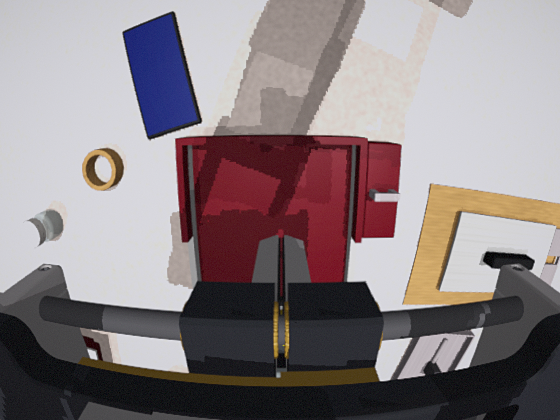

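View pics/ct29.png

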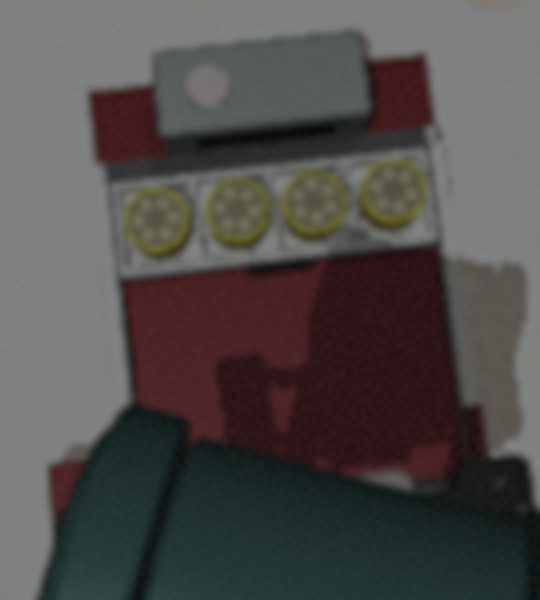

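View pics/t29.png

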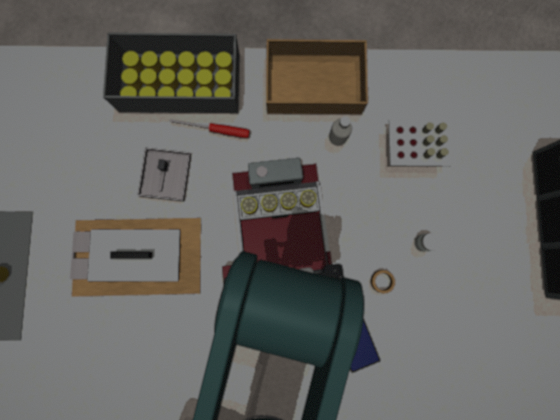

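The rolls are upright at the far end, with the front edge against the stop in the view. I'll measure the carriage travel and remaining gap numerically from a closer wrist view.

```bash
python3 -m creep '[{"jaw":0,"dp":[30,5,15],"turn":0},{"jaw":0,"dp":[60,9,30],"turn":0},{"jaw":0,"dp":[90,13,45],"turn":0},{"jaw":0,"dp":[120,17,50],"turn":0},{"jaw":0,"dp":[150,20,50],"turn":0}]'
python3 -m creep '[{"jaw":0,"dp":[30,5,0],"turn":0},{"jaw":0,"dp":[60,9,0],"turn":0},{"jaw":0,"dp":[80,12,0],"turn":0},{"jaw":0,"dp":[80,12,0],"turn":0},{"jaw":0,"dp":[80,12,0],"turn":0}]'
python3 -m creep '[{"jaw":0,"dp":[0,0,0],"turn":0},{"jaw":0,"dp":[0,0,0],"turn":0},{"jaw":0,"dp":[0,0,0],"turn":0},{"jaw":0,"dp":[0,0,0],"turn":0},{"jaw":0,"dp":[0,0,0],"turn":0}]'
python3 - <<'E'
from h import *
st();im,T=snap("wrist","w30")
for l in ['carriage_center','end_stop']:print(l,find('wrist',l,T))
cv2.imwrite('pics/c30.png',cv2.resize(im[60:260,160:400,::-1],None,fx=3,fy=3,interpolation=cv2.INTER_CUBIC))
T=c2w("top")
for p in [(110,182),(428,147),(440,246),(124,280)]: print(onz("top",(p[0]/4+210,p[1]/4+150),0.021,T).round(1))
E
```

```text
time: 50.15
tcp_pos: [0.5568, -0.0229, 0.2647]
tool_rot: [0.002, -0.062, 0.998, -0.0]
ft_force: [0.1, -0.8, 1.1]
width: 0.0005
time: 50.57
tcp_pos: [0.6348, -0.0111, 0.261]
tool_rot: [-0.001, -0.062, 0.998, 0.0]
ft_force: [0.4, -0.4, 0.1]
width: 0.0004
time: 50.98
tcp_pos: [0.6341, -0.0113, 0.2632]
tool_rot: [0.001, -0.062, 0.998, -0.0]
ft_force: [-0.8, 0.6, -0.3]
width: 0.0006
t 50.98 tcp [634.1 -11.3 263.2] jawdir 97.1 zax [ 0.001 -0.    -1.   ] F [-0.8  0.6 -0.3] w 0.6 q [-0.11  0.28  1.04  0.    1.83 -1.8 ]
carriage_center [(0.82, [594.0, -33.3, 10.8])]
end_stop [(0.98, [616.9, -28.8, 8.5]), (0.46, [660.2, 245.4, 0.2])]
[607.8  67.   21. ]
[ 630.3 -122.6   21. ]
[ 570.5 -129.3   21. ]
[549.1  57.5  21. ]
```

View pics/c30.png

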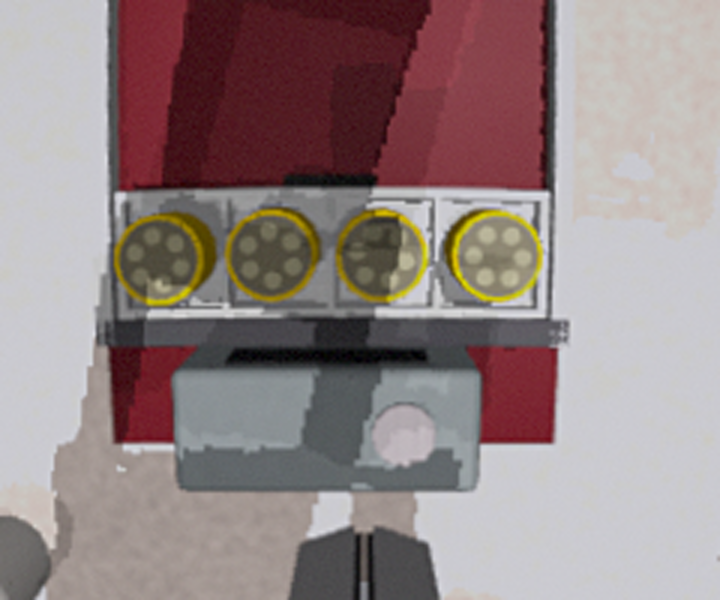

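The carriage front is flush with the stop bar, with no floor showing between them, and all rolls are upright. The arm is clear at z 263 mm. Handing in.

```bash
python3 -c "
from h import *
st();print(r.job_done());st()"
```

```text
t 51.13 tcp [634.4 -11.3 262.8] jawdir 97.1 zax [ 0.  0. -1.] F [0.6 0.4 0.1] w 0.2 q [-0.11  0.28  1.04  0.    1.83 -1.8 ]
the job is handed in; nothing more can be done
None
the job is handed in; nothing more can be done
```

The job is done and handed in at about 51 s; `r.job_done()` gives no verdict. I pulled the pin and put it in the tray, lifted the lid onto the sheet, and stood all four rolls in the carriage. Then I pushed the carriage along its centre line at 6–8 N until it stopped firm (18 N, no more motion).

**Last checks:**
- **Pin:** in the tray, its grip about 19 mm from the tray's centre and 17–22 mm above the bench.
- **Lid:** flat and handle up, its handle about 5 mm from the sheet's centre.
- **Rolls:** all four upright in their pockets.
- **Carriage:** front edge flush against the end stop, with no gap showing in the close wrist view.
- **Other things:** core, jar, glue and driver read within about 5 mm of where they started.
- **Arm:** clear of everything, TCP at 263 mm.

**Disagreements:**
- The networks put the carriage centre 23–30 mm short of the stop face, where 28 mm is exact; that is within their error. For the carriage being home I relied on the firm stop and the picture.
- In one placing, a wrist picture taken before the arm had settled read about 5 mm off, so I measured again before lowering the roll.
- The networks often missed the rolls, so I located them from their end faces in the pictures.

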